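# Load the grain scanner and start the run

## Task

Run a batch on the grain scanner: with the steel reference bar still lying in the blue cradle, press the white key on the grey console to zero it, then move the bar to the notches of its yellow-based stand and lay every sample cartridge in the cradle, each level in its own pair of notches with its caps outside the rails. When all are in place press the blue key and then the green one to start; press keys fully down, let each up before the next, never press the red one, and leave the other things on the bench where they are.

Things in the scene. Friction and masses are not known exactly. Their poses are not given: they have to be found in the camera images.
- cart_pink: Sample cartridge: lying rigid cylinder 120 mm long, white round body 28 mm in diameter, with a square pink cap (38 x 38 mm, 14 mm long) at each end and two thin bands of that colour on the body, 160 g. Origin at its centre, on its axis; x runs along it; lying on the table its axis is 19 mm up. May be absent.
- cart_yellow: Sample cartridge: lying rigid cylinder 120 mm long, white round body 28 mm in diameter, with a square yellow cap (38 x 38 mm, 14 mm long) at each end and two thin bands of that colour on the body, 160 g. Origin at its centre, on its axis; x runs along it; lying on the table its axis is 19 mm up. May be absent.
- cart_green: Sample cartridge: lying rigid cylinder 120 mm long, white round body 28 mm in diameter, with a square green cap (38 x 38 mm, 14 mm long) at each end and two thin bands of that colour on the body, 160 g. Origin at its centre, on its axis; x runs along it; lying on the table its axis is 19 mm up. May be absent.
- cart_orange: Sample cartridge: lying rigid cylinder 120 mm long, white round body 28 mm in diameter, with a square orange cap (38 x 38 mm, 14 mm long) at each end and two thin bands of that colour on the body, 160 g. Origin at its centre, on its axis; x runs along it; lying on the table its axis is 19 mm up. May be absent.
- bar: Reference bar: same shape and size as a cartridge (120 mm long, body 28 mm in diameter, caps 38 mm square and 14 mm long) but of bare steel with black caps and bands, 400 g. Origin at its centre; x runs along it. It starts in one notch pair of the cradle.
- cradle: Fixed scanner cradle: aluminium base plate 90 x 280 x 12 mm carrying two blue notched rails, each 10 mm thick, running along the cradle's y, centred at its x = +30 and -30 mm (50 mm free between them). Four 90-degree V notches per rail, 70 mm apart, facing each other in pairs; apex 30 mm and tops about 53 mm above the table. Origin at the centre of its underside.
- notch1 (a point): Where the centre of a cylinder lies when it is seated in notch pair 1 of the cradle, 49.8 mm above the table; x runs along the seated cylinder, midway between the rails; neighbouring pairs are 70 mm apart along y. Up to 11 mm of play along x before a cap meets a rail.
- notch2 (a point): Where the centre of a cylinder lies when it is seated in notch pair 2 of the cradle, 49.8 mm above the table; x runs along the seated cylinder, midway between the rails; neighbouring pairs are 70 mm apart along y. Up to 11 mm of play along x before a cap meets a rail.
- notch3 (a point): Where the centre of a cylinder lies when it is seated in notch pair 3 of the cradle, 49.8 mm above the table; x runs along the seated cylinder, midway between the rails; neighbouring pairs are 70 mm apart along y. Up to 11 mm of play along x before a cap meets a rail.
- notch4 (a point): Where the centre of a cylinder lies when it is seated in notch pair 4 of the cradle, 49.8 mm above the table; x runs along the seated cylinder, midway between the rails; neighbouring pairs are 70 mm apart along y. Up to 11 mm of play along x before a cap meets a rail.
- stand: Fixed bar stand: yellow base plate 90 x 70 x 12 mm with two black V blocks like one notch pair of the cradle (10 mm thick, at its x = +30 and -30 mm). Origin at the centre of its underside; the bar lies along its x.
- bar_rest (a point): Where the bar's centre lies when it is seated in the stand, 49.8 mm above the table; x runs along the seated bar.
- console: Fixed grey key console, 150 x 140 x 32 mm, with four round spring keys on top, 60 mm apart in a square. Origin at the centre of its underside. Keys at its (x, y) in mm: white (30, 30), blue (30, -30), green (-30, 30), red (-30, -30). Each is 32 mm across; its top is 55 mm above the table when up, 48 mm when fully down, in a housing 48 mm across whose top is 44 mm up.
- key_white (a joint): Travel of the white key in m: 0 up, 0.007 fully down (about 5 N); springs back.
- key_blue (a joint): Travel of the blue key in m: 0 up, 0.007 fully down (about 5 N); springs back.
- key_green (a joint): Travel of the green key in m: 0 up, 0.007 fully down (about 5 N); springs back.
- key_red (a joint): Travel of the red key in m: 0 up, 0.007 fully down (about 5 N); springs back.
- tub_pink: Bystander: round white tub with a pink lid, 92 mm across, 64 mm tall. Origin at the centre of its underside.
- tub_yellow: Bystander: round white tub with a yellow lid, 92 mm across, 64 mm tall. Origin at the centre of its underside.
- dish: Bystander: flat clear glass dish, 50 mm across, 18 mm tall. Origin at the centre of its underside.
- weight: Bystander: brass weight with a knob, 36 mm across, 48 mm tall. Origin at the centre of its underside.
- brush: Bystander: brush, 160 mm long, lying. Origin on its handle axis at the underside.
- sieve: Bystander: cyan round sieve with a handle, 110 mm across, 45 mm tall. Origin at the centre of its underside.
Not all that is in view belongs to the job. What is shaped like the console but pink is not meant.

How it is judged:
By the outcome, as a careful person would: the job done as asked, in the order asked, and still so for the second after the job is handed in, with the robot touching nothing.
Of cart_pink, cart_yellow, cart_green, cart_orange only 3 to 4 are there at a start; the rules pass over those that are not, and their reading is None.
At some moment in a run one of cart_pink, cart_yellow, cart_green, cart_orange, bar may be knocked a few centimetres aside while the robot is not near it.
Once in a run the grip may slacken for a moment while it holds something.
It also fails if it takes over 208 s, if anything falls off the work surface, if the arm or the gripper's body presses on something with over 40 N, if the wrist force passes 120 N, or if a joint passes its speed limit or range.

## Robot

A 6-joint arm with a two-finger parallel gripper is mounted at the origin on the work surface. World frame = base frame: x ahead of the robot, y to its left, z up, the work surface at z = 0. Lengths are in m, angles in rad, forces in N, time in s.
With the tool pointing down it reaches from about 0.35 to 0.975 m from the base axis. Payload 4.9 kg.
Tool frame: the origin (TCP) lies at the very end of the fingers, on their centre line; the grasp point (between the pads) lies 19 mm behind it (r.grip_point_offset is the z of the grasp point in the tool frame, in m); z points along the fingers, y is the line along which they close (so a half turn about z gives the same grasp; the last joint's range is limited). The gripper opens to 85 mm and grips with 20 to 120 N. Pads are 22 mm wide; open, the fingers measure 114 mm over their backs; the gripper's body (76 mm by 85 mm) begins 54 mm behind the grasp point. The pads swing forward as they close: fully open they stand 13 mm farther back than shut.
Start: joints at [-0.119, 0.053, 1.613, -0, 1.476, -0.119], TCP at [0.625, 0, 0.231] pointing down, gripper open.
Joint ranges: [-3.01, 3.01], [-1.01, 2.22], [0.06, 2.58], [-1.02, 4.17], [0.09, 2.62], [-3.14, 3.14]. Speed limits (rad/s): [2.57, 2.57, 3.14, 3.14, 3.14, 3.14].

## Interface

Orientations are given as a unit quaternion [w, x, y, z].
In Python, from rig import monitor, viewer, r, finder gives the robot as it stands. The module is installed in compiled form; this text tells all that it offers.
- The arm moves only by the tool send_rows, never from a script. Its arguments are lists of equal length, an entry for each row: "delta_pos": the shift along the tool's x, y, z in units of 0.3 m (1.0 is 0.3 m), a list of three; "delta_rot": the turn, a rotation vector about the tool's x, y, z in units of 90 degrees (1.0 is 90 degrees), a list of three. A call has exactly 5 rows; each row shifts and turns the commanded pose from where the row before left it, along the tool's axes as they then stand; what a row does not reach is not made up. A row lasts 1/8 s, in which the tool goes at most 62.5 mm and 10.7 degrees, less where a joint would pass 70% of its speed; a pose out of reach is approached as far as the arm can. A call with a number of a shift or a turn outside -1 to 1 is refused whole. A call with a gripper value outside its range is refused whole. "hand" is the closure, from 0 (fully open) to 1 (shut), set as the call begins (left out, the last holds). The fingers move at their own pace and stop on an object; "force" is the grip in N (left out, the last holds). Time passes only in rows, so rows that do not move let the fingers close, or fill a call up. It gives the time, the measured TCP pose, the force, the opening and the grip force at its end, in the units of the state.
- monitor.state(): the state, without advancing time (a new reading comes with each control period).
- viewer.read_camera(name): name is "scene" or "side" or "wrist"; returns a dict with "image" (480x640x3 uint8, blue, green, red), "K" (3x3 intrinsics, pixels), "eye" and "rotation" of the camera in the world; the wrist camera has in their place "hand_eye" (4x4, takes a point from camera to tool coordinates, whose origin is the TCP and whose axes are the flange's). Camera axes: x right, y up, looking along -z (the intrinsics and any distortion apply to the point x, -y, -z); pixel columns grow to the right and rows downward; lengths in m; the calibration is good to about 2 mm. The wrist camera is an equidistant fisheye: a pixel r from the principal point sees the ray r / f radians off the axis. A picture is of the moment at which its call begins: read the wrist's pose just before it. There is no depth.
- r.sign_off(): hands the job in; it is judged then, once.
Trained networks look in the newest picture that a camera, given by its name, has taken for a name from the list of things; names that differ only in an ending like _2 or _b are one class to them, and where a whole thing is asked for, a point or a joint stands for the part that bears it (a point fixed in the world has none). Each returns a list of dicts, best first, with "score" (0 to 1); they miss things now and then, are a little off and sometimes report something else, mostly with a low value. They report only what shows in the picture. A call takes as long as a camera call. They do not tell look-alikes from the thing itself.
- finder.search_frame(camera, name): "rect" ([left, top, width, height] in pixels, round what is visible of it).
The state is a dict: "time": time; "joints": joint angles; "qd": joint speeds; "joint_efforts": joint torques, N m; "tool_pos": TCP position; "ee_rot": TCP orientation; "wrist_force": force on the tool from outside, world axes, zero at the start; "moment": the same for the moment, N m; "grip_width": finger opening in m; "finger_force": force on a finger pad.
Only numpy, scipy, OpenCV 4.12 (cv2) and the standard library are available. Lean on these libraries where they do the work, as an engineer would, in place of code of your own. Each camera call takes 0.05 s, during which the arm holds its last target. There are 200 camera calls.

## Working session

There is one attempt and no reset: what is moved stays moved. The work goes in short steps, Python scripts to look and compute and a tool call to move; the robot and the scene stay as the last step left them, time stands still between calls to the robot, and variables do not carry over. Pictures are saved under pics/ and viewed, at most 14 in all, crops included, and the job is handed in when it is done.

Besides the shell and the picture viewer there is one more tool, called after "Request:" as name(argument=value, ...) on one line, values as JSON. send_rows: Moves the arm, as the interface text tells. Its arguments: {"type":"object","properties":{"delta_pos":{"type":"array"},"delta_rot":{"type":"array"},"hand":{"type":"number"},"force":{"type":"number"}},"required":["delta_pos","delta_rot"]}

```bash
mkdir -p pics
python3 - <<'E'
from rig import monitor, viewer, r, finder
import cv2,json
s=monitor.state();print(s, r.grip_point_offset)
for c in ["scene","side","wrist"]:
    d=viewer.read_camera(c);cv2.imwrite(f"pics/{c}0.png",d["image"])
    print(c,{k:v.tolist() if hasattr(v,'tolist') else v for k,v in d.items() if k!="image"})
E
```

```text
{'time': 0.0, 'joints': array([-1.19002986e-01,  5.33844472e-02,  1.61426652e+00,  1.00041316e-06,
        1.47597893e+00, -1.19009242e-01]), 'qd': array([-0.00056387,  0.00109197, -0.00139862, -0.00064973,  0.00119002,
       -0.00025971]), 'joint_efforts': array([ 2.70554956e-04, -3.93670499e+01, -3.70175600e+01, -1.62778279e-04,
        6.93513779e-03, -6.06393527e-06]), 'tool_pos': array([6.24394447e-01, 7.12346105e-05, 2.30062314e-01]), 'ee_rot': array([-8.01001944e-04,  7.07104237e-01,  7.07108592e-01, -6.29273176e-04]), 'wrist_force': array([-0.66953838,  0.63430161,  0.67014133]), 'moment': array([ 0.02603894,  0.01919537, -0.02694221]), 'finger_force': 0.0, 'grip_width': 0.08532685732588674} -0.0187
scene {'K': [[501.0141153514916, 0.0, 323.5102505493832], [0.0, 501.0141153514916, 242.25413437651], [0.0, 0.0, 1.0]], 'eye': [1.5369081769626547, -0.005503028752546236, 0.9932059616304342], 'rotation': [0.6401788708835877, 0.28791127723176746, 0.28172011232057503, 0.6541497443483943]}
side {'K': [[531.8399099930903, 0.0, 318.0468621398448], [0.0, 531.8399099930903, 240.10292204883794], [0.0, 0.0, 1.0]], 'eye': [0.07603370299068543, 0.9533548141276901, 0.6493614176827234], 'rotation': [-0.20567334188897582, -0.10887304387825926, 0.4966707992522803, 0.8361598255853986]}
wrist {'K': [[371.64829954431775, 0.0, 315.0124737745512], [0.0, 371.64829954431775, 243.83575756088777], [0.0, 0.0, 1.0]], 'hand_eye': [[-0.0005868001322082907, 0.94907080575378, 0.31506231341033514, 0.08174397918696687], [0.9999997545394511, 0.0004362881310520176, 0.000548246022267632, 0.0005040583691879874], [0.0003828663462220916, 0.3150625577858056, -0.9490708288082734, -0.1423848683831734], [0.0, 0.0, 0.0, 1.0]]}
```

View pics/scene0.png

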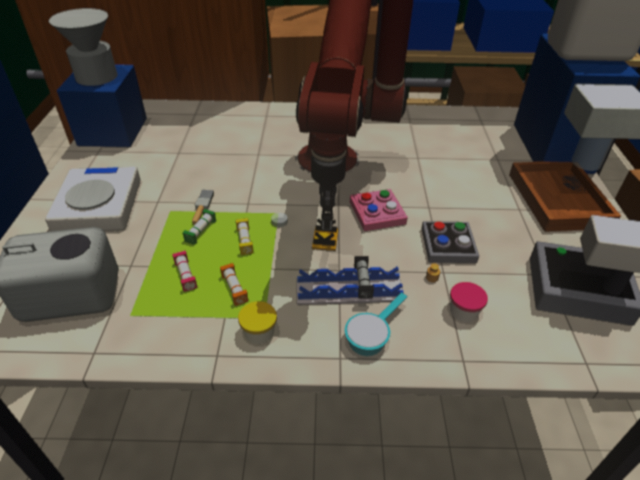

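View pics/side0.png

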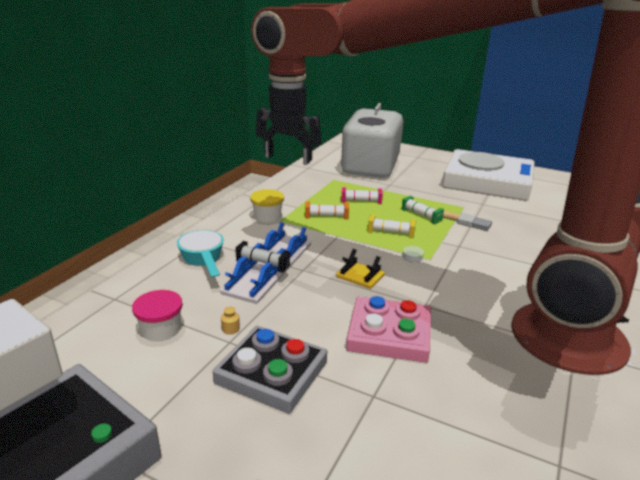

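View pics/wrist0.png

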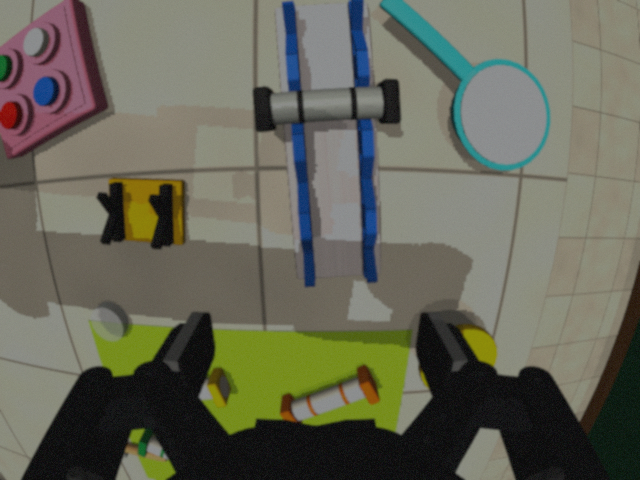

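The scene shows four cartridges on the green mat: pink (185,270), yellow (244,235), green (200,225) and orange (234,283). The bar is in the cradle at (364,276) and the stand is at (325,235). The grey console at (450,240) is the real one; the pink look-alike is at (380,208). Next I'll localise these.

```bash
cat > h.py <<'E'
from rig import monitor, viewer, r, finder
import cv2, numpy as np
from scipy.spatial.transform import Rotation as R
def rot(q): return R.from_quat([q[1],q[2],q[3],q[0]]).as_matrix()
class Cam:
    def __init__(s,name):
        st=monitor.state(); d=viewer.read_camera(name); s.n=name; s.im=d["image"]; s.K=d["K"]
        if name=="wrist":
            T=np.eye(4);T[:3,:3]=rot(st["ee_rot"]);T[:3,3]=st["tool_pos"];T=T@d["hand_eye"]
            s.e,s.Rm=T[:3,3],T[:3,:3]
        else: s.e,s.Rm=np.array(d["eye"]),rot(d["rotation"])
        s.hsv=cv2.cvtColor(s.im,cv2.COLOR_BGR2HSV)
    def proj(s,P):
        p=(np.atleast_2d(P)-s.e)@s.Rm; p=p*[1,-1,-1]
        if s.n=="wrist":
            rr=np.hypot(p[:,0],p[:,1]);th=np.arctan2(rr,p[:,2]);q=p[:,:2]*(th/np.maximum(rr,1e-9))[:,None]
        else: q=p[:,:2]/p[:,2:]
        return q*s.K[0,0]+s.K[:2,2]
    def plane(s,uv,z):
        q=(np.atleast_2d(uv)-s.K[:2,2])/s.K[0,0]
        if s.n=="wrist":
            t=np.hypot(q[:,0],q[:,1]);d=np.c_[q*(np.sin(t)/np.maximum(t,1e-9))[:,None],np.cos(t)]
        else: d=np.c_[q,np.ones(len(q))]
        d=(d*[1,-1,-1])@s.Rm.T
        return s.e+d*((z-s.e[2])/d[:,2])[:,None]
    def blobs(s,lo,hi,rect=None,amin=8):
        m=cv2.inRange(s.hsv,np.array(lo),np.array(hi))
        if lo[0]<0: m=cv2.inRange(s.hsv,np.array([180+lo[0],*lo[1:]]),np.array([180,*hi[1:]]))|cv2.inRange(s.hsv,np.array([0,*lo[1:]]),np.array(hi))
        if rect is not None:
            x,y,w,h=[int(v) for v in rect];k=np.zeros_like(m);k[max(y-3,0):y+h+3,max(x-3,0):x+w+3]=1;m=m*k
        n,_,st,c=cv2.connectedComponentsWithStats(m)
        return sorted([(int(st[i,4]),c[i].round(1).tolist()) for i in range(1,n) if st[i,4]>=amin],reverse=True)
E
python3 - <<'E'
from h import *
np.set_printoptions(precision=3,suppress=True)
for c in ["scene","side","wrist"]:
    C=Cam(c)
    for n in ["cart_pink","cart_yellow","cart_green","cart_orange","bar","cradle","stand","console"]:
        zz={"cradle":.03,"console":.04,"stand":.03,"bar":.05}.get(n,.019)
        for d in finder.search_frame(c,n)[:2]:
            x,y,w,h=d["rect"];P=C.plane([[x+w/2,y+h/2]],zz)[0]
            print(c,n,round(d["score"],2),np.round(d["rect"]).tolist(),P[:2])
    for z in (0,.055): print(C.proj([[.7,.2,z]]))
    b=[(x,y,C.hsv[y,x].tolist()) for x,y in {"scene":[(437,228),(442,241),(460,227),(464,241),(185,283),(247,249),(199,238),(241,297)],"side":[(265,338),(247,356),(295,346),(278,370)],"wrist":[(290,110)]}[c]]
    print(b)
E
```

```text
scene cart_pink 0.74 [171.0, 251.0, 26.0, 40.0] [ 0.601 -0.379]
scene cart_pink 0.29 [186.0, 211.0, 30.0, 33.0] [ 0.422 -0.368]
scene cart_yellow 0.59 [233.0, 214.0, 22.0, 44.0] [ 0.454 -0.237]
scene cart_yellow 0.47 [172.0, 252.0, 28.0, 38.0] [ 0.602 -0.374]
scene cart_green 0.61 [183.0, 210.0, 33.0, 33.0] [ 0.415 -0.376]
scene cart_orange 0.73 [222.0, 264.0, 26.0, 41.0] [ 0.646 -0.236]
scene bar 0.97 [354.0, 256.0, 22.0, 45.0] [0.642 0.103]
scene cradle 0.74 [297.0, 264.0, 108.0, 43.0] [0.648 0.068]
scene cradle 0.7 [185.0, 205.0, 32.0, 40.0] [ 0.425 -0.366]
scene stand 0.85 [310.0, 219.0, 27.0, 32.0] [ 0.453 -0.007]
scene console 0.84 [349.0, 190.0, 58.0, 44.0] [0.357 0.158]
scene console 0.63 [422.0, 221.0, 56.0, 44.0] [0.488 0.353]
[[401.996 308.945]]
[[404.679 294.686]]
[(437, 228, [2, 180, 98]), (442, 241, [113, 182, 136]), (460, 227, [63, 153, 102]), (464, 241, [120, 2, 159]), (185, 283, [2, 127, 92]), (247, 249, [25, 104, 88]), (199, 238, [38, 191, 139]), (241, 297, [15, 169, 83])]
side cart_pink 0.76 [340.0, 186.0, 46.0, 20.0] [ 0.586 -0.374]
side cart_pink 0.45 [221.0, 306
[... 587 characters left out ...]
263 288.043]]
[[209.312 266.32 ]]
[(265, 338, [107, 192, 190]), (247, 356, [120, 5, 210]), (295, 346, [1, 212, 202]), (278, 370, [68, 167, 148])]
wrist cart_yellow 0.63 [201.0, 367.0, 30.0, 39.0] [ 0.5   -0.225]
wrist cart_green 0.55 [136.0, 429.0, 28.0, 29.0] [ 0.371 -0.359]
wrist cart_orange 0.88 [281.0, 363.0, 98.0, 57.0] [ 0.644 -0.228]
wrist bar 0.56 [249.0, 78.0, 153.0, 56.0] [0.634 0.098]
wrist cradle 0.98 [272.0, 2.0, 108.0, 286.0] [0.636 0.064]
wrist stand 0.59 [95.0, 177.0, 88.0, 71.0] [0.445 0.001]
wrist console 0.88 [1.0, 0.0, 106.0, 161.0] [0.353 0.151]
wrist console 0.17 [250.0, 79.0, 153.0, 55.0] [0.635 0.099]
[[389.633  13.68 ]]
[[401.614  -3.21 ]]
[(290, 110, [35, 14, 108])]
```

Request:
send_rows(delta_pos=[[0.18,-0.09,-0.03],[0.18,-0.09,-0.03],[0.18,-0.09,-0.03],[0.18,-0.09,-0.03],[0.18,-0.09,-0.03]], delta_rot=[[0,0,0],[0,0,0],[0,0,0],[0,0,0],[0,0,0]], hand=1)

```text
time: 2.12
tool_pos: [0.4889, 0.2716, 0.2768]
ee_rot: [0.0, 0.707, 0.707, 0.0]
wrist_force: [0.8, 0.5, -0.0]
grip_width: 0.0003
finger_force: 0.0
```

```bash
cat >> h.py <<'E'
from scipy.optimize import least_squares
np.set_printoptions(precision=4,suppress=True)
KEYS={"white":(.03,.03),"blue":(.03,-.03),"green":(-.03,.03),"red":(-.03,-.03)}
def p2(p,xy): c,s=np.cos(p[2]),np.sin(p[2]);xy=np.atleast_2d(xy);return np.c_[p[0]+c*xy[:,0]-s*xy[:,1],p[1]+s*xy[:,0]+c*xy[:,1]]
E
python3 - <<'E'
from h import *
print(monitor.state()["tool_pos"])
HS={"blue":((100,140,60),(125,255,255)),"green":((50,90,50),(85,255,255)),"red":((-8,150,60),(8,255,255)),"white":((0,0,120),(180,40,255))}
for c,rect in (("scene",(424,220,54,36)),("side",(214,328,112,60)),("wrist",None)):
    C=Cam(c)
    if c=="wrist":
        cv2.imwrite("pics/w1.png",C.im); ds=finder.search_frame(c,"console");print(ds[:2]); rect=ds[0]["rect"]
    for k in HS:
        print(c,k,[(a,uv,C.plane([uv],.055)[0][:2]) for a,uv in C.blobs(*HS[k],rect=rect)[:2]])
E
```

```text
[0.4889 0.2716 0.2768]
scene blue [(69, [442.4, 238.6], array([0.4868, 0.3284]))]
scene green [(62, [459.5, 225.7], array([0.4292, 0.3872]))]
scene red [(66, [438.8, 225.4], array([0.4299, 0.3271]))]
scene white [(165, [459.6, 225.7], array([0.4292, 0.3875])), (61, [464.0, 238.8], array([0.4857, 0.3893]))]
side blue [(197, [264.7, 335.6], array([0.4771, 0.3383]))]
side green [(281, [277.4, 366.5], array([0.418 , 0.3948]))]
side red [(217, [294.7, 346.1], array([0.4178, 0.3378]))]
side white [(3281, [270.7, 352.4], array([0.4452, 0.3708])), (428, [246.2, 358.1], array([0.4732, 0.4019]))]
[{'rect': [209.6, 54.1, 147.1, 136.2], 'score': 0.82}, {'rect': [106.2, 216.6, 136.9, 134.9], 'score': 0.61}]
wrist blue [(724, [310.7, 152.4], array([0.4841, 0.3295]))]
wrist green [(740, [249.5, 94.0], array([0.4243, 0.3882]))]
wrist red [(724, [250.8, 153.4], array([0.425, 0.329]))]
wrist white [(2088, [264.4, 74.2], array([0.4389, 0.4075])), (800, [309.8, 91.1], array([0.4829, 0.39  ]))]
```

View pics/w1.png

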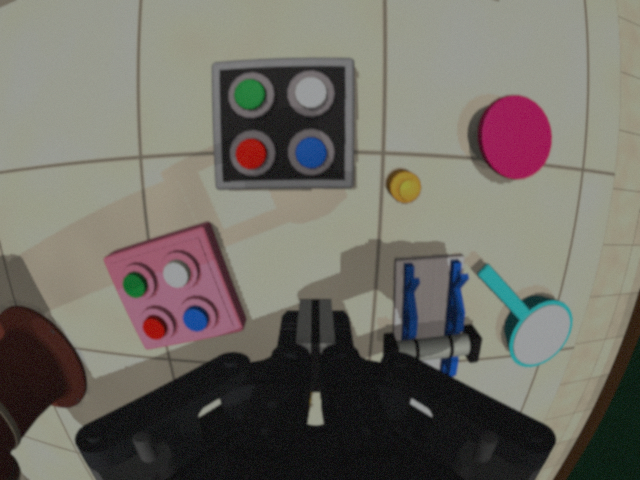

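The picture shows the grey console clear from above: green (249,94), white (310,91), red (251,153), blue (311,152). The pink decoy is at (175,285). The key spacing measures 60 mm, as described. I'll press white now.

Request:
send_rows(delta_pos=[[0.079,-0.004,0.131],[0.079,-0.004,0.131],[0.079,-0.004,0.131],[0.079,-0.004,0.131],[0.079,-0.004,0.131]], delta_rot=[[0,0,0],[0,0,0],[0,0,0],[0,0,0],[0,0,0]])

```text
time: 2.95
tool_pos: [0.485, 0.3874, 0.078]
ee_rot: [0.0, 0.708, 0.706, -0.0]
wrist_force: [0.1, 0.5, 0.3]
grip_width: 0.0001
finger_force: 0.0
```

Request:
send_rows(delta_pos=[[0,0,0.04],[0,0,0.03],[0,0,0.02],[0,0,0.014],[0,0,0]], delta_rot=[[0,0,0],[0,0,0],[0,0,0],[0,0,0],[0,0,0]])

```text
time: 3.58
tool_pos: [0.4852, 0.3882, 0.0499]
ee_rot: [0.001, 0.707, 0.707, 0.001]
wrist_force: [0.9, -2.9, 3.9]
grip_width: 0.0005
finger_force: 1.9
```

Request:
send_rows(delta_pos=[[0,0,0.006],[0,0,0.004],[0,0,0],[0,0,0],[0,0,0]], delta_rot=[[0,0,0],[0,0,0],[0,0,0],[0,0,0],[0,0,0]])

```text
time: 4.2
tool_pos: [0.4852, 0.3886, 0.048]
ee_rot: [0.001, 0.707, 0.707, 0.001]
wrist_force: [-2.0, -6.4, 11.0]
grip_width: 0.0
finger_force: 5.4
```

Request:
send_rows(delta_pos=[[0,0,0.004],[0,0,0],[0,0,-0.1],[0,0,-0.2],[0,0,-0.2]], delta_rot=[[0,0,0],[0,0,0],[0,0,0],[0,0,0],[0,0,0]])

```text
time: 4.82
tool_pos: [0.483, 0.3888, 0.1949]
ee_rot: [-0.001, 0.707, 0.707, -0.0]
wrist_force: [1.6, -0.3, 0.7]
grip_width: -0.0
finger_force: 0.0
```

Request:
send_rows(delta_pos=[[-0.19,0,-0.05],[-0.19,0,-0.05],[-0.19,0,-0.05],[-0.19,0,-0.05],[-0.19,0,-0.05]], delta_rot=[[0,0,0],[0,0,0],[0,0,0],[0,0,0],[0,0,0]], hand=0)

```text
time: 5.45
tool_pos: [0.4836, 0.1025, 0.2695]
ee_rot: [-0.0, 0.707, 0.707, 0.001]
wrist_force: [2.0, -0.9, 0.6]
grip_width: 0.0852
finger_force: 0.0
```

Request:
send_rows(delta_pos=[[0,0,0],[0,0,0],[0,0,0],[0,0,0],[0,0,0]], delta_rot=[[0,0,0.111],[0,0,0.111],[0,0,0.111],[0,0,0.111],[0,0,0.111]])

```text
time: 6.08
tool_pos: [0.4838, 0.1042, 0.2689]
ee_rot: [-0.001, 0.94, 0.34, 0.0]
wrist_force: [0.9, 0.1, -0.7]
grip_width: 0.0856
finger_force: 0.0
```

Request:
send_rows(delta_pos=[[0,0,0],[0,0,0],[0,0,0],[0,0,0],[0,0,0]], delta_rot=[[0,0,0.111],[0,0,0.111],[0,0,0.111],[0,0,0.112],[0,0,0]])

```text
time: 6.7
tool_pos: [0.4838, 0.104, 0.2689]
ee_rot: [-0.001, 1.0, 0.001, -0.0]
wrist_force: [0.5, 0.5, -0.5]
grip_width: 0.0855
finger_force: 0.0
```

Run:
```python
from h import *
s=monitor.state();print(s["tool_pos"],s["ee_rot"],s["joints"])
C=Cam("wrist");cv2.imwrite("pics/w2.png",C.im)
for n in ["bar","cradle","stand"]:
    for d in finder.search_frame("wrist",n)[:2]:
        x,y,w,h=d["rect"];print(n,round(d["score"],2),d["rect"],C.plane([[x+w/2,y+h/2]],.05)[0])
```

```text
[0.4838 0.104  0.2689] [-0.0005  1.      0.0013 -0.0002] [ 0.0607 -0.2856  1.8613  0.0011  1.5661  1.6289]
bar 0.7 [60.7, 201.7, 25.0, 21.3] [0.4829 0.3871 0.05  ]
bar 0.61 [295.8, 2.2, 56.6, 113.0] [0.6299 0.0969 0.05  ]
cradle 0.58 [219.3, 15.9, 269.3, 94.1] [0.6263 0.0685 0.05  ]
cradle 0.45 [371.2, 196.3, 72.4, 86.8] [0.4498 0.0088 0.05  ]
stand 0.6 [368.8, 196.7, 77.6, 84.7] [0.4505 0.0087 0.05  ]
```

View pics/w2.png

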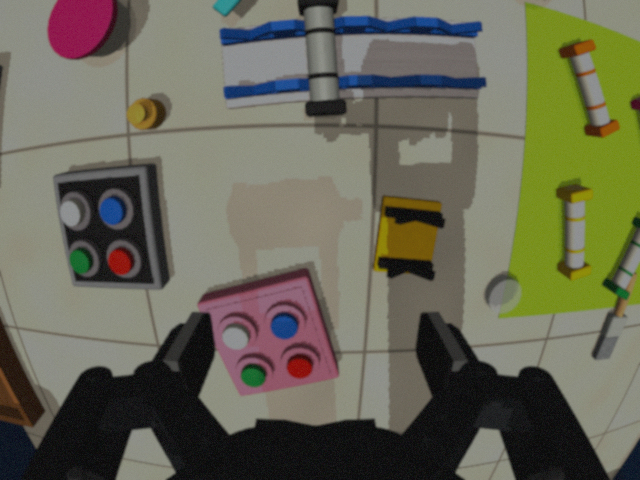

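The picture shows the bar at (322,60), the cradle rails at rows 25–95, the stand at (408,237), the dish at (503,292) and the cartridges to the right. I'll compute poses for the bar, cradle and stand.

```bash
python3 - <<'E'
from h import *
C=Cam("wrist")
# stand: yellow base + bar line in the current picture
hs=C.hsv
rect=(365,190,85,95)
m=cv2.inRange(hs,np.array([18,150,60]),np.array([32,255,255]));k=np.zeros_like(m);k[185:290,360:450]=1;m*=k
pts=cv2.findNonZero(m).reshape(-1,2).astype(float)
w=C.plane(pts,.012)[:,:2].astype(np.float32)
print("stand plate",cv2.minAreaRect(w))
f=C.plane([[388,218],[441,218]],.04);g=C.plane([[380,266],[433,272]],.04);print("Vblocks",f[:,:2],g[:,:2])
# cradle blue rails
m=cv2.inRange(hs,np.array([100,130,40]),np.array([125,255,255]));m[115:]=0
pts=cv2.findNonZero(m).reshape(-1,2).astype(float)
w=C.plane(pts,.045)[:,:2].astype(np.float32);print("rails",cv2.minAreaRect(w))
# bar body centreline now
print("bar now",C.plane([[320,30],[322,50],[324.5,85],[326,107]],.055)[:,:2])
E
python3 - <<'E'
from h import *
C=Cam("side");C.n="wrist"
d=viewer.read_camera("wrist");T=np.eye(4);T[:3,:3]=rot([-8e-4,.7071,.7071,-6.3e-4]);T[:3,3]=[.6244,0,.2301];T=T@d["hand_eye"];C.K=d["K"];C.e,C.Rm=T[:3,3],T[:3,:3]
im=cv2.imread("pics/wrist0.png");hs=cv2.cvtColor(im,cv2.COLOR_BGR2HSV)
m=cv2.inRange(hs,np.array([100,130,40]),np.array([125,255,255]));m[:,:270]=0
pts=cv2.findNonZero(m).reshape(-1,2).astype(float)
print("rails0",cv2.minAreaRect(C.plane(pts,.045)[:,:2].astype(np.float32)))
print("bar0",C.plane([[263,109],[391,101],[327,105]],.055)[:,:2])
print("plate bottom",C.plane([[303,284],[378,279]],.012)[:,:2])
E
```

```text
stand plate ((0.44150665402412415, -0.00037390366196632385), (0.0695088729262352, 0.08895625919103622), 85.31879425048828)
Vblocks [[ 0.4703  0.0284]
 [ 0.4712 -0.0304]] [[ 0.4164  0.0339]
 [ 0.4087 -0.0278]]
rails ((0.639318585395813, 0.06474446505308151), (0.07302605360746384, 0.26420724391937256), 3.9274303913116455)
bar now [[0.6581 0.1003]
 [0.6379 0.0984]
 [0.6035 0.096 ]
 [0.5822 0.0945]]
rails0 ((0.6388082504272461, 0.06437648832798004), (0.07054608315229416, 0.2645139694213867), 3.9556796550750732)
bar0 [[0.5794 0.0956]
 [0.6875 0.1033]
 [0.6333 0.0982]]
plate bottom [[ 0.6102 -0.0835]
 [ 0.6903 -0.078 ]]
```

Request:
send_rows(delta_pos=[[0,0,0.1],[0.1244,0.0133,0.124],[0.1244,0.0133,0.124],[0.1244,0.0133,0.124],[0.1244,0.0133,0.124]], delta_rot=[[0,0,-0.044],[0,0,0],[0,0,0],[0,0,0],[0,0,0]])

```text
time: 7.68
tool_pos: [0.6353, 0.0978, 0.0894]
ee_rot: [-0.0, 0.999, 0.035, 0.0]
wrist_force: [0.3, 0.0, 0.3]
grip_width: 0.0855
finger_force: 0.0
```

Request:
send_rows(delta_pos=[[0,0,0],[0,0,0.05],[0,0,0.05],[0,0,0.05],[0,0,0.03]], delta_rot=[[0,0,0],[0,0,0],[0,0,0],[0,0,0],[0,0,0]])

```text
time: 8.3
tool_pos: [0.6333, 0.098, 0.0358]
ee_rot: [-0.0, 0.999, 0.035, -0.0]
wrist_force: [0.2, 0.0, 0.0]
grip_width: 0.0854
finger_force: 0.0
```

Request:
send_rows(delta_pos=[[0,0,0.008],[0,0,0],[0,0,0],[0,0,0],[0,0,0]], delta_rot=[[0,0,0],[0,0,0],[0,0,0],[0,0,0],[0,0,0]], hand=1, force=70)

```text
time: 8.93
tool_pos: [0.6346, 0.0988, 0.0353]
ee_rot: [-0.001, 0.999, 0.035, 0.001]
wrist_force: [-1.6, 4.3, 4.4]
grip_width: 0.0258
finger_force: 68.9
```

Request:
send_rows(delta_pos=[[0,0,-0.02],[0,0,-0.05],[0,0,-0.1],[0,0,-0.1],[0,0,-0.06]], delta_rot=[[0,0,0],[0,0,0],[0,0,0],[0,0,0],[0,0,0]])

```text
time: 9.55
tool_pos: [0.6347, 0.0975, 0.1355]
ee_rot: [0.0, 0.999, 0.034, 0.001]
wrist_force: [-0.3, 0.7, -4.4]
grip_width: 0.026
finger_force: 69.1
```

Request:
send_rows(delta_pos=[[0,0,0],[-0.154,0.0938,0],[-0.154,0.0938,0],[-0.154,0.0938,0],[-0.154,0.0938,0]], delta_rot=[[0,0,0.094],[0,0,0],[0,0,0],[0,0,0],[0,0,0]])

```text
time: 10.18
tool_pos: [0.439, -0.0006, 0.1328]
ee_rot: [0.0, 0.999, -0.039, -0.001]
wrist_force: [0.2, -0.5, -2.7]
grip_width: 0.0259
finger_force: 69.3
```

Request:
send_rows(delta_pos=[[0,0,0],[0,0,0.06],[0,0,0.06],[0,0,0.06],[0,0,0]], delta_rot=[[0,0,0],[0,0,0],[0,0,0],[0,0,0],[0,0,0]])

```text
time: 10.8
tool_pos: [0.4393, 0.0008, 0.0761]
ee_rot: [-0.0, 0.999, -0.039, -0.003]
wrist_force: [0.1, 0.3, -4.4]
grip_width: 0.026
finger_force: 69.6
```

Run:
```python
from h import *
s=monitor.state();print(s["tool_pos"],s["ee_rot"],s["grip_width"])
A=Cam("scene").im[150:330,230:430];B=Cam("side").im[200:340,260:460];W=Cam("wrist").im
o=np.zeros((560,800,3),np.uint8)
o[:300,:333]=cv2.resize(A,(333,300));o[:233,340:673]=cv2.resize(B,(333,233));o[300:560,:640]=W[100:360]
cv2.imwrite("pics/st1.png",o)
```

```text
[0.4393 0.0008 0.0761] [-0.0004  0.9992 -0.0389 -0.0032] 0.025967536658972473
```

View pics/st1.png

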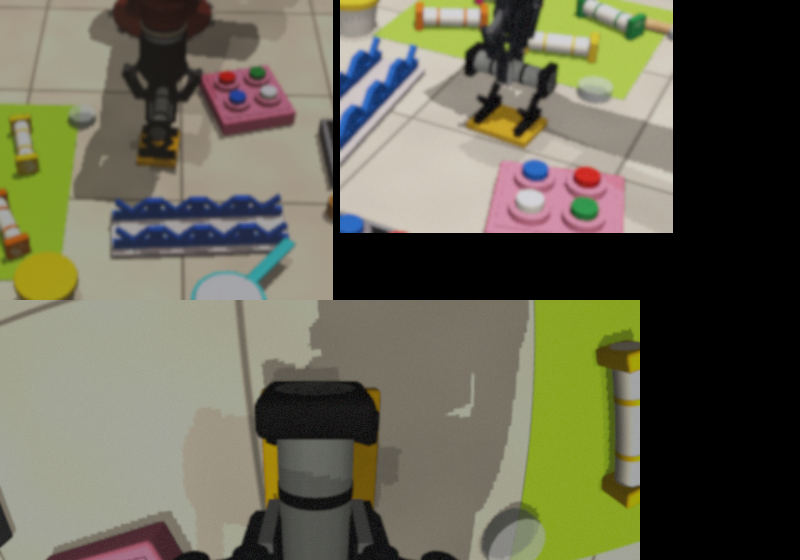

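The crops show the bar held over the yellow stand, aligned with it, with its black caps outside the V blocks. I'll lower it now.

Request:
send_rows(delta_pos=[[0.005,0,0.04],[0,0,0.04],[0,0,0.03],[0,0,0.02],[0,0,0]], delta_rot=[[0,0,0],[0,0,0],[0,0,0],[0,0,0],[0,0,0]])

```text
time: 11.58
tool_pos: [0.4419, 0.0001, 0.0395]
ee_rot: [-0.0, 0.999, -0.039, -0.001]
wrist_force: [-0.7, 0.1, -3.7]
grip_width: 0.0262
finger_force: 69.6
```

Request:
send_rows(delta_pos=[[0,0,0.008],[0,0,0.006],[0,0,0],[0,0,0],[0,0,0]], delta_rot=[[0,0,0],[0,0,0],[0,0,0],[0,0,0],[0,0,0]])

```text
time: 12.2
tool_pos: [0.4433, -0.0006, 0.0372]
ee_rot: [0.001, 0.999, -0.039, 0.001]
wrist_force: [-4.2, -4.1, 5.9]
grip_width: 0.0256
finger_force: 70.7
```

Request:
send_rows(delta_pos=[[0,0,0],[0,0,0],[0,0,0],[0,0,0],[0,0,0]], delta_rot=[[0,0,0],[0,0,0],[0,0,0],[0,0,0],[0,0,0]], hand=0.35)

```text
time: 12.82
tool_pos: [0.4424, 0.0001, 0.0359]
ee_rot: [-0.0, 0.999, -0.039, -0.0]
wrist_force: [-0.9, 0.2, 0.2]
grip_width: 0.0552
finger_force: 0.0
```

Request:
send_rows(delta_pos=[[0,0,-0.05],[0,0,-0.1],[0,0,-0.1],[0,0,-0.12],[0,0,-0.1]], delta_rot=[[0,0,0],[0,0,0],[0,0,0],[0,0,0],[0,0,0]])

```text
time: 13.45
tool_pos: [0.4429, -0.0, 0.1798]
ee_rot: [0.0, 0.999, -0.039, 0.001]
wrist_force: [0.2, 1.1, 0.6]
grip_width: 0.0552
finger_force: 0.0
```

Request:
send_rows(delta_pos=[[0,0.19,-0.08],[0,0.19,-0.08],[0,0.19,-0.08],[0,0.19,-0.08],[0,0,0]], delta_rot=[[0,0,0],[0,0,0],[0,0,0],[0,0,0],[0,0,0]], hand=0)

```text
time: 14.08
tool_pos: [0.4247, -0.2309, 0.2768]
ee_rot: [0.002, 0.999, -0.042, 0.002]
wrist_force: [0.0, 0.3, 0.1]
grip_width: 0.0856
finger_force: 0.0
```

Run:
```python
from h import *
s=monitor.state();print(s["tool_pos"],s["ee_rot"],s["joints"])
C=Cam("wrist");cv2.imwrite("pics/w3.png",C.im)
for n in ["cart_pink","cart_yellow","cart_green","cart_orange","bar"]:
    for d in finder.search_frame("wrist",n)[:2]:
        x,y,w,h=d["rect"];print(n,round(d["score"],2),np.round(d["rect"]),C.plane([[x+w/2,y+h/2]],.019)[0])
```

```text
[ 0.4247 -0.2309  0.2768] [ 0.0018  0.9991 -0.042   0.0021] [-0.6518 -0.3225  1.8777 -0.0005  1.5809  1.0031]
cart_pink 0.59 [393.   0.  88.  93.] [ 0.5886 -0.3785  0.019 ]
cart_yellow 0.63 [283. 118.  67. 114.] [ 0.4527 -0.2347  0.019 ]
cart_green 0.69 [403. 147.  76. 108.] [ 0.4127 -0.3735  0.019 ]
cart_orange 0.95 [291.   0.  61.  57.] [ 0.612  -0.2531  0.019 ]
bar 0.7 [ 85. 156.  58. 112.] [0.4355 0.0151 0.019 ]
```

View pics/w3.png

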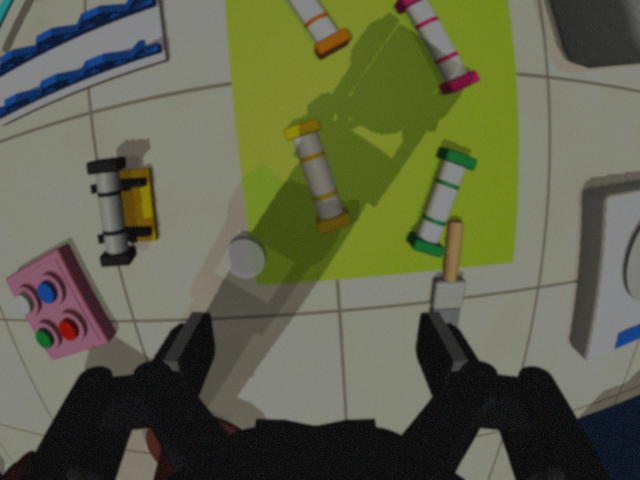

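The wrist view shows the bar seated in the stand at (110,210). Yellow is at (318,176), green at (442,200) with the brush tip close by at (455,225), pink at (437,45) and orange at (320,25). I'll fit the yellow, green and pink axes.

```bash
cat >> h.py <<'E'
COL={"yellow":((19,110,60),(29,255,255)),"green":((50,120,40),(85,255,255)),"pink":((160,120,60),(178,255,255)),"orange":((3,150,60),(15,255,255))}
def cart(C,name,rect,z=.03):
    lo,hi=COL[name];m=cv2.inRange(C.hsv,np.array(lo),np.array(hi))
    x,y,w,h=[int(v) for v in rect];k=np.zeros_like(m);k[max(y-4,0):y+h+4,max(x-4,0):x+w+4]=1;m*=k
    n,_,st,c=cv2.connectedComponentsWithStats(m)
    idx=sorted(range(1,n),key=lambda i:-st[i,4])[:2]
    P=C.plane(c[idx],z)[:,:2];d=P[0]-P[1];mid=P.mean(0)
    yaw=np.degrees(np.arctan(d[1]/d[0]))
    print(name,"px",c[idx].round().tolist(),"area",st[idx,4],"mid",mid,"len",np.linalg.norm(d).round(4),"yaw",yaw.round(1))
    return mid,yaw
E
python3 - <<'E'
from h import *
C=Cam("wrist")
for n,rect in (("yellow",(283,118,67,114)),("green",(403,147,76,108)),("pink",(393,0,88,93)),("orange",(291,0,61,57))): cart(C,n,rect)
E
```

```text
yellow px [[310.0, 126.0], [338.0, 222.0]] area [442 428] mid [ 0.4521 -0.2369] len 0.1064 yaw 12.1
green px [[467.0, 159.0], [434.0, 248.0]] area [354 343] mid [ 0.4125 -0.3748] len 0.107 yaw -20.9
pink px [[471.0, 80.0], [412.0, 3.0]] area [314 104] mid [ 0.591  -0.3719] len 0.104 yaw 35.4
orange px [[337.0, 45.0], [317.0, 19.0]] area [167  30] mid [ 0.6025 -0.2509] len 0.0347 yaw 31.4
```

Request:
send_rows(delta_pos=[[0,0,0.1],[0,0,0.1],[0.028,0.013,0.174],[0.028,0.013,0.174],[0.028,0.013,0.174]], delta_rot=[[0,0,-0.094],[0,0,-0.094],[0,0,0],[0,0,0],[0,0,0]])

```text
time: 15.05
tool_pos: [0.452, -0.2322, 0.0548]
ee_rot: [0.0, 0.994, 0.109, 0.0]
wrist_force: [0.3, -0.2, -0.2]
grip_width: 0.0858
finger_force: 0.0
```

Request:
send_rows(delta_pos=[[0,0,0.04],[0,0,0.06],[0,0,0.04],[0,0,0.02],[0,0,0]], delta_rot=[[0,0,0],[0,0,0],[0,0,0],[0,0,0],[0,0,0]])

```text
time: 15.68
tool_pos: [0.4519, -0.2335, 0.0088]
ee_rot: [0.0, 0.994, 0.108, 0.0]
wrist_force: [0.1, 0.6, 0.1]
grip_width: 0.0852
finger_force: 0.0
```

Request:
send_rows(delta_pos=[[0,0,0.012],[0,0,0],[0,0,0],[0,0,0],[0,0,0]], delta_rot=[[0,0,0],[0,0,0],[0,0,0],[0,0,0],[0,0,0]], hand=1, force=60)

```text
time: 16.3
tool_pos: [0.4523, -0.2338, 0.0056]
ee_rot: [0.001, 0.994, 0.108, 0.001]
wrist_force: [0.2, -0.3, 3.6]
grip_width: 0.026
finger_force: 59.4
```

Request:
send_rows(delta_pos=[[0,0,-0.05],[0,0,-0.1],[0,0,-0.15],[0,0,-0.2],[0,0,-0.1]], delta_rot=[[0,0,0],[0,0,0],[0,0,0],[0,0,0],[0,0,0]])

```text
time: 16.92
tool_pos: [0.4526, -0.2337, 0.1892]
ee_rot: [0.002, 0.994, 0.108, 0.002]
wrist_force: [0.6, -0.7, -1.2]
grip_width: 0.0259
finger_force: 59.1
```

Run:
```python
from h import *
s=monitor.state();print(s["tool_pos"],s["ee_rot"],s["wrist_force"],s["grip_width"],s["finger_force"])
C=Cam("wrist");cv2.imwrite("pics/w4.png",cv2.hconcat([C.im[100:480,150:490],Cam("side").im[100:480,250:640]]))
```

```text
[ 0.4526 -0.2337  0.1892] [0.0016 0.9941 0.1082 0.0019] [ 0.5636 -0.7046 -1.231 ] 0.025912290857071394 59.14415717124939
```

View pics/w4.png

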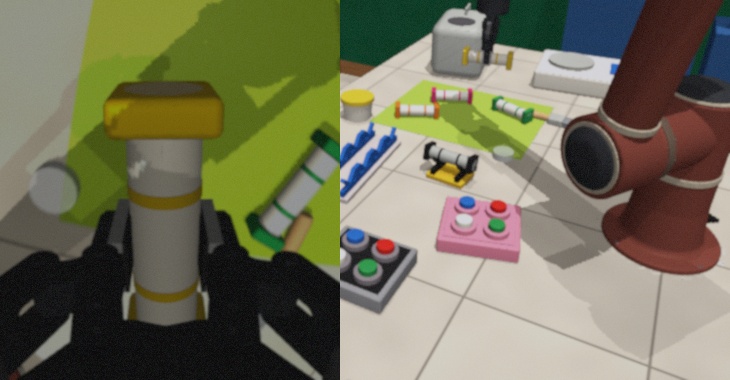

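Run:
```python
from h import *
C=Cam("scene");m=cv2.inRange(C.hsv,np.array([85,100,60]),np.array([98,255,255]));m[:,:330]=0;m[:280]=0;m[:,420:]=0
p=cv2.findNonZero(m).reshape(-1,2).astype(float)
tip=p[np.argsort(p[:,1]-p[:,0])[:15]];print(tip.mean(0))
for z in (.02,.035,.045): print(z,C.plane(tip,z)[:,:2].mean(0))
print("cap corner px",C.proj([[.692,.155,.031],[.692,.193,.031],[.692,.193,.069],[.632,.169,.05]]))
S=Cam("side");m=cv2.inRange(S.hsv,np.array([85,100,60]),np.array([98,255,255]));m[:,:170]=0;m[:220]=0;m[:,230:]=0
p=cv2.findNonZero(m).reshape(-1,2).astype(float);tip=p[np.argsort(-p[:,1]-p[:,0])[:15]];print(tip.mean(0))
for z in (.02,.035,.045): print(z,S.plane(tip,z)[:,:2].mean(0))
```

```text
[403.2    294.9333]
0.02 [0.6697 0.2037]
0.035 [0.6831 0.2005]
0.045 [0.692  0.1984]
cap corner px [[385.4577 298.2297]
 [400.41   298.5528]
 [402.2363 288.4589]
 [389.7942 276.0545]]
[215.8667 273.5333]
0.02 [0.7061 0.1729]
0.035 [0.6911 0.1915]
0.045 [0.6811 0.2039]
```

Request:
send_rows(delta_pos=[[0,0,0],[0.086,-0.133,0],[0.086,-0.133,0],[0.086,-0.133,0],[0.086,-0.133,0]], delta_rot=[[0,0,0.094],[0,0,0],[0,0,0],[0,0,0],[0,0,0]])

```text
time: 17.75
tool_pos: [0.5424, -0.065, 0.1814]
ee_rot: [-0.001, 0.999, 0.034, -0.003]
wrist_force: [-0.8, -0.8, -1.2]
grip_width: 0.0261
finger_force: 59.2
```

Request:
send_rows(delta_pos=[[0.086,-0.133,0],[0.086,-0.133,0],[0.086,-0.133,0],[0.086,-0.133,0],[0,0,0]], delta_rot=[[0,0,0],[0,0,0],[0,0,0],[0,0,0],[0,0,0]])

```text
time: 18.38
tool_pos: [0.6345, 0.102, 0.1809]
ee_rot: [-0.0, 0.999, 0.036, -0.003]
wrist_force: [-0.3, -1.0, -0.4]
grip_width: 0.026
finger_force: 59.3
```

Request:
send_rows(delta_pos=[[0,0,0.1],[0,0,0.12],[0,0,0.12],[0,0,0.08],[0,0,0]], delta_rot=[[0,0,0],[0,0,0],[0,0,0],[0,0,0],[0,0,0]])

```text
time: 19.0
tool_pos: [0.6314, 0.0984, 0.0538]
ee_rot: [0.0, 0.999, 0.034, -0.005]
wrist_force: [-0.2, -0.1, -0.5]
grip_width: 0.0258
finger_force: 59.4
```

Request:
send_rows(delta_pos=[[0.016,-0.003,0.02],[0,0,0.02],[0,0,0.01],[0,0,0.004],[0,0,0]], delta_rot=[[0,0,0],[0,0,0],[0,0,0],[0,0,0],[0,0,0]])

```text
time: 19.62
tool_pos: [0.6403, 0.1007, 0.0428]
ee_rot: [0.0, 0.999, 0.035, 0.0]
wrist_force: [0.4, -0.1, -0.6]
grip_width: 0.0259
finger_force: 59.4
```

Request:
send_rows(delta_pos=[[0,0,0.008],[0,0,0.006],[0,0,0],[0,0,0],[0,0,0]], delta_rot=[[0,0,0],[0,0,0],[0,0,0],[0,0,0],[0,0,0]])

```text
time: 20.25
tool_pos: [0.6403, 0.1007, 0.0384]
ee_rot: [-0.0, 0.999, 0.035, -0.0]
wrist_force: [0.5, -1.1, -0.2]
grip_width: 0.026
finger_force: 59.4
```

Request:
send_rows(delta_pos=[[-0.01,0,0.006],[0,0,0.004],[0,0,0],[0,0,0],[0,0,0]], delta_rot=[[0,0,0],[0,0,0],[0,0,0],[0,0,0],[0,0,0]])

```text
time: 20.88
tool_pos: [0.6383, 0.1001, 0.0373]
ee_rot: [0.0, 0.999, 0.035, 0.001]
wrist_force: [-1.7, -1.4, 6.0]
grip_width: 0.026
finger_force: 60.2
```

Request:
send_rows(delta_pos=[[0,0,0],[0,0,0],[0,0,0],[0,0,0],[0,0,0]], delta_rot=[[0,0,0],[0,0,0],[0,0,0],[0,0,0],[0,0,0]], hand=0.35)

```text
time: 21.5
tool_pos: [0.6372, 0.1005, 0.0352]
ee_rot: [-0.0, 0.999, 0.035, -0.0]
wrist_force: [-0.7, 0.1, 0.1]
grip_width: 0.0556
finger_force: 0.0
```

Request:
send_rows(delta_pos=[[0,0,-0.05],[0,0,-0.15],[0,0,-0.2],[0,0,-0.2],[0,0,0]], delta_rot=[[0,0,0],[0,0,0],[0,0,0],[0,0,0],[0,0,0]])

```text
time: 22.12
tool_pos: [0.6412, 0.1007, 0.2253]
ee_rot: [-0.0, 0.999, 0.035, 0.008]
wrist_force: [0.2, -1.1, -0.4]
grip_width: 0.0555
finger_force: 0.0
```

Run:
```python
from h import *
s=monitor.state();print(s["tool_pos"],s["ee_rot"])
C=Cam("wrist")
m=cv2.inRange(C.hsv,np.array([82,90,60]),np.array([98,255,255]))
p=cv2.findNonZero(m).reshape(-1,2).astype(float);print(len(p),p.min(0),p.max(0))
for z in (.03,.038,.045):
    w=C.plane(p,z)[:,:2]
    k=w@np.array([-.72,.69]);tip=w[k>k.max()-.02];print(z,cv2.minAreaRect(tip.astype(np.float32)),tip[:,0].min(),tip[:,1].max())
print("proj tip",C.proj([[.686,.197,.038]]),"cap at +105 shifted",C.proj([[.685,.192,.031],[.685,.192,.069]]))
# yellow seated check
for n in ["cart_yellow"]:
    for d in finder.search_frame("wrist",n)[:2]: print(n,d)
# all carts from scene
S=Cam("scene")
for n in ("pink","green","orange"):
    d=finder.search_frame("scene","cart_"+n)
    if d: print(d[0]["score"]);cart(S,n,d[0]["rect"])
cv2.imwrite("pics/w5.png",C.im)
```

```text
[0.6412 0.1007 0.2253] [-0.0001  0.9994  0.0346  0.0076]
4030 [202.   0.] [389. 169.]
0.03 ((0.692538321018219, 0.19871710240840912), (0.019908353686332703, 0.019594114273786545), 47.6259651184082) 0.6801021444562022 0.2107196179680139
0.038 ((0.6934393048286438, 0.19632713496685028), (0.0194383654743433, 0.019781846553087234), 47.62605285644531) 0.6810565367429433 0.20826550110668088
0.045 ((0.6942479014396667, 0.19421757757663727), (0.019027091562747955, 0.020000960677862167), 47.625858306884766) 0.6818916299938418 0.2061181488530145
proj tip [[213.532  163.6178]] cap at +105 shifted [[220.6475 164.135 ]
 [209.4499 168.5576]]
cart_yellow {'rect': [294.0, 154.5, 44.7, 142.4], 'score': 0.66}
0.88
pink px [[187.0, 280.0], [179.0, 254.0]] area [49 32] mid [ 0.594  -0.3814] len 0.1052 yaw 24.9
0.96
green px [[189.0, 236.0], [208.0, 212.0]] area [84 24] mid [ 0.4164 -0.3734] len 0.1178 yaw -16.6
0.84
orange px [[239.0, 296.0], [226.0, 267.0]] area [103  37] mid [ 0.6436 -0.2407] len 0.1117 yaw 26.4
```

View pics/w5.png

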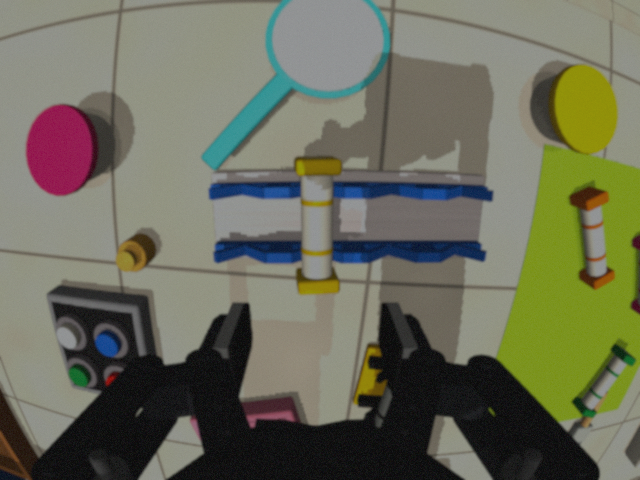

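The wrist view shows yellow level in the second notch pair at (318,225) with its caps outside the rails. The sieve handle tip at (210,163) comes close to where the outer pair's cap will go, around (245,167), so that cartridge gets seated about 7 mm toward -x. Next is orange at (594,237).

Request:
send_rows(delta_pos=[[-0.035,0.184,0],[-0.035,0.184,0],[-0.035,0.184,0],[-0.035,0.184,0],[-0.035,0.184,0]], delta_rot=[[0,0,0],[0,0,0],[0,0,0],[0,0,0],[0,0,0]], hand=0)

```text
time: 23.05
tool_pos: [0.6028, -0.18, 0.2136]
ee_rot: [-0.001, 0.999, 0.035, -0.001]
wrist_force: [0.9, 0.7, -0.6]
grip_width: 0.0855
finger_force: 0.0
```

Request:
send_rows(delta_pos=[[-0.035,0.184,0],[0,0,0],[0,0,0],[0,0,0],[0,0,0]], delta_rot=[[0,0,0],[0,0,0],[0,0,0],[0,0,0],[0,0,0]])

```text
time: 23.68
tool_pos: [0.5975, -0.233, 0.2153]
ee_rot: [-0.0, 0.999, 0.035, -0.0]
wrist_force: [0.1, -0.7, 0.2]
grip_width: 0.0853
finger_force: 0.0
```

```bash
cat >> h.py <<'E'
def go(mid,yaw,z,off=0):
    """tool-axis units from here to mid at yaw (deg), after turning"""
    s=monitor.state();q=s["ee_rot"];y0=2*np.degrees(np.arctan2(q[2],q[1]));y0=(y0+90)%180-90
    t=np.radians(yaw);d=np.array([*mid,z])-s["tool_pos"]
    print("turn",round(-(yaw-y0)/90,3),"x",round((d[0]*np.cos(t)+d[1]*np.sin(t)+off)/.3,3),"y",round((d[0]*np.sin(t)-d[1]*np.cos(t))/.3,3),"z",round(-d[2]/.3,3),"| at",s["tool_pos"],"yaw",round(y0,1))
def look(n,z=.05,cam="wrist"):
    C=Cam(cam);ds=finder.search_frame(cam,"cart_"+n);print([(round(d["score"],2),np.round(d["rect"]).tolist()) for d in ds[:2]])
    m,y=cart(C,n,ds[0]["rect"]);go(m,y,z);return C
E
python3 -c "
from h import *
C=look('orange');cv2.imwrite('pics/w6.png',C.im)
cart(C,'pink',(330,0,310,250))"
```

```text
[(0.55, [280.0, 96.0, 89.0, 140.0])]
orange px [[349.0, 222.0], [318.0, 145.0]] area [562 112] mid [ 0.6273 -0.247 ] len 0.0752 yaw 26.2
turn -0.246 x 0.069 y 0.085 z 0.552 | at [ 0.5975 -0.2334  0.2155] yaw 4.0
pink px [[454.0, 177.0], [459.0, 208.0]] area [556  90] mid [ 0.63   -0.3626] len 0.0309 yaw 18.9
```

Run:
```python
from h import *
C=Cam("wrist")
for y in range(98,150,8): print(y,[C.hsv[y,x].tolist() for x in range(284,340,8)])
cv2.imwrite("pics/w6.png",C.im[0:400,200:640])
```

```text
98 [[33, 173, 137], [33, 169, 139], [32, 166, 140], [33, 169, 137], [30, 181, 97], [36, 172, 108], [34, 167, 125]]
106 [[32, 166, 138], [34, 170, 132], [18, 234, 119], [17, 226, 141], [18, 237, 138], [16, 233, 118], [34, 166, 132]]
114 [[16, 236, 136], [17, 236, 136], [17, 228, 142], [17, 226, 139], [14, 235, 129], [34, 171, 94], [35, 179, 114]]
122 [[22, 202, 124], [17, 236, 137], [10, 94, 119], [110, 6, 139], [30, 12, 132], [35, 56, 86], [37, 182, 105]]
130 [[32, 164, 138], [34, 168, 138], [30, 7, 139], [21, 30, 118], [23, 34, 121], [23, 30, 102], [38, 172, 105]]
138 [[32, 176, 138], [33, 173, 137], [28, 36, 91], [22, 34, 111], [24, 29, 125], [16, 44, 109], [29, 172, 83]]
146 [[33, 162, 140], [33, 169, 140], [33, 156, 132], [13, 113, 97], [13, 212, 118], [11, 65, 117], [25, 33, 94]]
```

View pics/w6.png

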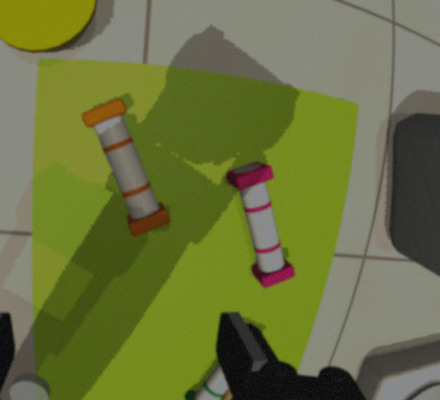

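The picture shows orange at image (326,166) and pink at (460,225), both lying clear. I'll refit with a wider hue range.

```bash
sed -i 's/"orange":((3,150,60),(15,255,255))/"orange":((3,170,50),(20,255,255))/; s/"pink":((160,120,60),(178,255,255))/"pink":((155,120,40),(180,255,255))/' h.py; python3 -c "
from h import *
C=look('orange')
cart(C,'pink',(415,150,90,150))"
```

```text
[(0.69, [283.0, 96.0, 84.0, 140.0])]
orange px [[303.0, 112.0], [348.0, 222.0]] area [632 620] mid [ 0.6413 -0.2399] len 0.1068 yaw 26.3
turn -0.248 x 0.122 y 0.083 z 0.552 | at [ 0.5974 -0.2339  0.2155] yaw 4.0
pink px [[450.0, 177.0], [474.0, 275.0]] area [645 496] mid [ 0.5961 -0.3768] len 0.1058 yaw 24.7
```

Request:
send_rows(delta_pos=[[0,0,0.1],[0,0,0.1],[0,0,0.1],[0.061,0.0415,0.126],[0.061,0.0415,0.126]], delta_rot=[[0,0,-0.083],[0,0,-0.083],[0,0,-0.082],[0,0,0],[0,0,0]])

```text
time: 24.55
tool_pos: [0.6419, -0.2406, 0.0491]
ee_rot: [0.0, 0.974, 0.227, 0.0]
wrist_force: [-0.3, -0.4, 0.1]
grip_width: 0.0854
finger_force: 0.0
```

Request:
send_rows(delta_pos=[[0,0,0],[0,0,0.05],[0,0,0.05],[0,0,0.03],[0,0,0]], delta_rot=[[0,0,0],[0,0,0],[0,0,0],[0,0,0],[0,0,0]])

```text
time: 25.18
tool_pos: [0.6403, -0.2401, 0.0099]
ee_rot: [-0.001, 0.974, 0.227, -0.001]
wrist_force: [-0.0, -0.3, -0.8]
grip_width: 0.0852
finger_force: 0.0
```

Request:
send_rows(delta_pos=[[0,0,0.015],[0,0,0],[0,0,0],[0,0,0],[0,0,0]], delta_rot=[[0,0,0],[0,0,0],[0,0,0],[0,0,0],[0,0,0]], hand=1)

```text
time: 25.8
tool_pos: [0.6416, -0.2406, 0.0069]
ee_rot: [0.0, 0.974, 0.227, 0.0]
wrist_force: [0.3, -0.2, 1.8]
grip_width: 0.0262
finger_force: 59.5
```

Request:
send_rows(delta_pos=[[0,0,-0.05],[0,0,-0.1],[0,0,-0.15],[0,0,-0.15],[0,0,-0.05]], delta_rot=[[0,0,0],[0,0,0],[0,0,0],[0,0,0],[0,0,0]])

```text
time: 26.42
tool_pos: [0.6427, -0.2412, 0.1608]
ee_rot: [0.002, 0.974, 0.227, 0.002]
wrist_force: [0.5, 0.6, -2.1]
grip_width: 0.0262
finger_force: 59.2
```

```bash
cat >> h.py <<'E'
def held(n,yaw=3.95):
    """cap of the held cartridge in the wrist picture: along-axis offset of its centre from the TCP"""
    s=monitor.state();C=Cam("wrist");lo,hi=COL[n];m=cv2.inRange(C.hsv,np.array(lo),np.array(hi));m[:150]=0;m[260:]=0;m[:,:230]=0;m[:,400:]=0
    k,_,st,c=cv2.connectedComponentsWithStats(m);i=1+np.argmax(st[1:,4])
    yr=[st[i,1],st[i,1]+st[i,3]];print("cap rows",yr,"cols",st[i,0],st[i,0]+st[i,2],"grip",s["grip_width"],s["finger_force"],"fz",s["wrist_force"][2])
    P=C.plane([[315,yr[1]]],s["tool_pos"][2]+.0137+.019)[0];q=s["ee_rot"];t=2*np.arctan2(q[2],q[1])
    print("cap inner edge ahead of TCP",(P-s["tool_pos"])[:2]@[np.cos(t),np.sin(t)],"expected .046")
E
python3 -c "
from h import *
held('orange')
go((.6414,.0296),3.95,.14)"
```

```text
cap rows [np.int32(181), np.int32(237)] cols 256 374 grip 0.02619018316073881 59.24158036708832 fz -2.081451850550897
cap inner edge ahead of TCP 0.04742446727879833 expected .046
turn 0.248 x 0.058 y -0.901 z 0.07 | at [ 0.6428 -0.2412  0.1611] yaw 26.3
```

Request:
send_rows(delta_pos=[[0,0,0],[0,0,0],[0,0,0],[0.012,-0.18,0.01],[0.012,-0.18,0.01]], delta_rot=[[0,0,0.083],[0,0,0.083],[0,0,0.082],[0,0,0],[0,0,0]])

```text
time: 27.1
tool_pos: [0.6393, -0.131, 0.1471]
ee_rot: [-0.001, 0.999, 0.034, -0.002]
wrist_force: [0.5, 0.0, -1.6]
grip_width: 0.0262
finger_force: 59.5
```

Request:
send_rows(delta_pos=[[0.012,-0.18,0.01],[0.012,-0.18,0.01],[0.012,-0.18,0.01],[0,0,0],[0,0,0]], delta_rot=[[0,0,0],[0,0,0],[0,0,0],[0,0,0],[0,0,0]])

```text
time: 27.72
tool_pos: [0.6393, 0.0302, 0.1392]
ee_rot: [0.0, 0.999, 0.035, -0.002]
wrist_force: [0.2, 0.0, -2.3]
grip_width: 0.0262
finger_force: 59.7
```

```bash
python3 -c "
from h import *
go((.6414,.0296),3.95,.037)"
```

```text
turn 0.0 x 0.007 y 0.002 z 0.341 | at [0.6393 0.0302 0.1392] yaw 4.0
```

Request:
send_rows(delta_pos=[[0.004,0,0.1],[0.003,0.002,0.1],[0,0,0.08],[0,0,0.03],[0,0,0.01]], delta_rot=[[0,0,0],[0,0,0],[0,0,0],[0,0,0],[0,0,0]])

```text
time: 28.35
tool_pos: [0.6424, 0.0288, 0.0448]
ee_rot: [-0.0, 0.999, 0.034, -0.0]
wrist_force: [0.8, -0.3, -1.6]
grip_width: 0.0259
finger_force: 59.7
```

Request:
send_rows(delta_pos=[[0,0,0.006],[0,0,0.006],[0,0,0.006],[0,0,0],[0,0,0]], delta_rot=[[0,0,0],[0,0,0],[0,0,0],[0,0,0],[0,0,0]])

```text
time: 28.98
tool_pos: [0.6427, 0.0298, 0.04]
ee_rot: [0.0, 0.999, 0.035, 0.0]
wrist_force: [1.0, 0.6, -1.9]
grip_width: 0.0263
finger_force: 59.7
```

Request:
send_rows(delta_pos=[[0,0,0.006],[0,0,0.006],[0,0,0],[0,0,0],[0,0,0]], delta_rot=[[0,0,0],[0,0,0],[0,0,0],[0,0,0],[0,0,0]])

```text
time: 29.6
tool_pos: [0.6432, 0.0293, 0.0376]
ee_rot: [0.0, 0.999, 0.035, 0.0]
wrist_force: [-3.0, -2.3, 5.4]
grip_width: 0.0261
finger_force: 60.6
```

Request:
send_rows(delta_pos=[[0,0,0],[0,0,0],[0,0,0],[0,0,-0.05],[0,0,-0.15]], delta_rot=[[0,0,0],[0,0,0],[0,0,0],[0,0,0],[0,0,0]], hand=0.35)

```text
time: 30.22
tool_pos: [0.6404, 0.0299, 0.0944]
ee_rot: [-0.0, 0.999, 0.035, -0.003]
wrist_force: [1.0, 0.2, 1.1]
grip_width: 0.0553
finger_force: 0.0
```

Request:
send_rows(delta_pos=[[0,0,-0.2],[0,0,-0.18],[-0.057,0.187,0],[-0.057,0.187,0],[-0.057,0.187,0]], delta_rot=[[0,0,0],[0,0,0],[0,0,0],[0,0,0],[0,0,0]])

```text
time: 30.85
tool_pos: [0.6028, -0.1432, 0.212]
ee_rot: [0.0, 0.999, 0.035, 0.001]
wrist_force: [0.5, -1.0, -0.5]
grip_width: 0.0553
finger_force: 0.0
```

Request:
send_rows(delta_pos=[[-0.057,0.187,0],[-0.057,0.187,0],[-0.057,0.187,0],[-0.057,0.187,0],[0,0,0]], delta_rot=[[0,0,0],[0,0,0],[0,0,0],[0,0,0],[0,0,0]], hand=0)

```text
time: 31.48
tool_pos: [0.549, -0.3741, 0.2114]
ee_rot: [0.001, 0.999, 0.032, 0.0]
wrist_force: [0.4, 0.9, 0.1]
grip_width: 0.0856
finger_force: 0.0
```

```bash
python3 -c "
from h import *
C=look('pink')"
```

```text
[(0.58, [278.0, 92.0, 86.0, 142.0])]
pink px [[302.0, 107.0], [346.0, 219.0]] area [621 600] mid [ 0.5969 -0.3788] len 0.1063 yaw 24.8
turn -0.232 x 0.13 y 0.09 z 0.537 | at [ 0.5502 -0.3706  0.2111] yaw 3.9
```

Request:
send_rows(delta_pos=[[0,0,0.1],[0,0,0.1],[0,0,0.1],[0.065,0.045,0.12],[0.065,0.045,0.12]], delta_rot=[[0,0,-0.078],[0,0,-0.077],[0,0,-0.077],[0,0,0],[0,0,0]])

```text
time: 32.2
tool_pos: [0.5986, -0.3766, 0.0483]
ee_rot: [0.0, 0.976, 0.216, 0.001]
wrist_force: [-0.3, -0.2, 0.1]
grip_width: 0.0855
finger_force: 0.0
```

Request:
send_rows(delta_pos=[[0,0,0],[0,0,0.05],[0,0,0.05],[0,0,0.04],[0,0,0]], delta_rot=[[0,0,0],[0,0,0],[0,0,0],[0,0,0],[0,0,0]])

```text
time: 32.83
tool_pos: [0.5959, -0.3778, 0.0048]
ee_rot: [-0.001, 0.977, 0.215, -0.001]
wrist_force: [-0.4, 0.6, 0.2]
grip_width: 0.0855
finger_force: 0.0
```

Request:
send_rows(delta_pos=[[0,0,0],[0,0,0],[0,0,0],[0,0,0],[0,0,0]], delta_rot=[[0,0,0],[0,0,0],[0,0,0],[0,0,0],[0,0,0]], hand=1)

```text
time: 33.45
tool_pos: [0.5976, -0.3789, 0.0072]
ee_rot: [0.001, 0.977, 0.215, 0.0]
wrist_force: [-0.3, 0.2, 3.0]
grip_width: 0.0259
finger_force: 59.5
```

Request:
send_rows(delta_pos=[[0,0,-0.05],[0,0,-0.1],[0,0,-0.15],[0,0,-0.15],[0,0,-0.05]], delta_rot=[[0,0,0],[0,0,0],[0,0,0],[0,0,0],[0,0,0]])

```text
time: 34.08
tool_pos: [0.5984, -0.3794, 0.1608]
ee_rot: [0.002, 0.977, 0.215, 0.002]
wrist_force: [0.9, -0.7, -2.0]
grip_width: 0.0263
finger_force: 59.2
```

```bash
python3 -c "
from h import *
held('pink')
go((.6462,-.0402),3.95,.14)"
```

```text
cap rows [np.int32(183), np.int32(240)] cols 257 374 grip 0.02632598998122169 59.21760320663452 fz -1.9779606395835774
cap inner edge ahead of TCP 0.046488932188123 expected .046
turn 0.232 x 0.237 y -1.117 z 0.07 | at [ 0.5984 -0.3795  0.1611] yaw 24.8
```

Request:
send_rows(delta_pos=[[0,0,0],[0,0,0],[0,0,0],[0.0395,-0.186,0.01],[0.0395,-0.186,0.01]], delta_rot=[[0,0,0.078],[0,0,0.077],[0,0,0.077],[0,0,0],[0,0,0]])

```text
time: 34.75
tool_pos: [0.6116, -0.2639, 0.147]
ee_rot: [-0.001, 0.999, 0.034, -0.002]
wrist_force: [0.2, -0.3, -1.9]
grip_width: 0.0262
finger_force: 59.4
```

Request:
send_rows(delta_pos=[[0.0395,-0.186,0.01],[0.0395,-0.186,0.01],[0.0395,-0.186,0.01],[0.0395,-0.186,0.01],[0,0,0]], delta_rot=[[0,0,0],[0,0,0],[0,0,0],[0,0,0],[0,0,0]])

```text
time: 35.38
tool_pos: [0.6432, -0.0353, 0.135]
ee_rot: [-0.001, 0.999, 0.037, -0.003]
wrist_force: [-0.4, -0.1, -1.0]
grip_width: 0.0256
finger_force: 59.5
```

```bash
python3 -c "
from h import *
go((.6462,-.0402),3.95,.0377);print(monitor.state()['grip_width'])"
```

```text
turn 0.004 x 0.009 y 0.017 z 0.324 | at [ 0.6432 -0.0353  0.135 ] yaw 4.3
0.02558326559934098
```

Request:
send_rows(delta_pos=[[0,0,0.06],[0,0,0.08],[0,0,0.06],[0,0,0],[0,0,0]], delta_rot=[[0,0,0],[0,0,0],[0,0,0],[0,0,0],[0,0,0]])

```text
time: 36.0
tool_pos: [0.6452, -0.0401, 0.0786]
ee_rot: [0.0, 0.999, 0.034, 0.0]
wrist_force: [-0.1, -0.2, -1.6]
grip_width: 0.026
finger_force: 59.5
```

```bash
python3 -c "
from h import *
go((.6462,-.0402),3.95,.0377);print(monitor.state()['grip_width'])"
```

```text
turn -0.0 x 0.003 y 0.0 z 0.136 | at [ 0.6452 -0.0401  0.0786] yaw 3.9
0.026015944454501526
```

Request:
send_rows(delta_pos=[[0,0,0.05],[0,0,0.04],[0,0,0.03],[0,0,0.01],[0,0,0]], delta_rot=[[0,0,0],[0,0,0],[0,0,0],[0,0,0],[0,0,0]])

```text
time: 36.62
tool_pos: [0.6449, -0.0396, 0.0393]
ee_rot: [0.0, 0.999, 0.035, 0.0]
wrist_force: [0.1, 0.2, -1.3]
grip_width: 0.0262
finger_force: 59.5
```

Request:
send_rows(delta_pos=[[0,0,0.004],[0,0,0.004],[0,0,0.004],[0,0,0],[0,0,0]], delta_rot=[[0,0,0],[0,0,0],[0,0,0],[0,0,0],[0,0,0]])

```text
time: 37.25
tool_pos: [0.6461, -0.0405, 0.038]
ee_rot: [0.001, 0.999, 0.035, 0.001]
wrist_force: [-3.4, -2.9, 8.3]
grip_width: 0.0257
finger_force: 60.6
```

Request:
send_rows(delta_pos=[[0,0,0],[0,0,0],[0,0,0],[0,0,-0.05],[0,0,-0.15]], delta_rot=[[0,0,0],[0,0,0],[0,0,0],[0,0,0],[0,0,0]], hand=0.35)

```text
time: 37.88
tool_pos: [0.6426, -0.039, 0.0937]
ee_rot: [-0.001, 0.999, 0.035, -0.003]
wrist_force: [1.6, 0.5, 0.3]
grip_width: 0.0559
finger_force: 0.0
```

Request:
send_rows(delta_pos=[[0,0,-0.2],[0,0,-0.18],[-0.124,0.129,0],[-0.124,0.129,0],[-0.124,0.129,0]], delta_rot=[[0,0,0],[0,0,0],[0,0,0],[0,0,0],[0,0,0]])

```text
time: 38.5
tool_pos: [0.5407, -0.164, 0.2112]
ee_rot: [0.001, 0.999, 0.035, 0.001]
wrist_force: [0.5, -0.6, -0.4]
grip_width: 0.0555
finger_force: 0.0
```

Request:
send_rows(delta_pos=[[-0.124,0.129,0],[-0.124,0.129,0],[-0.124,0.129,0],[-0.124,0.129,0],[-0.124,0.129,0]], delta_rot=[[0,0,0],[0,0,0],[0,0,0],[0,0,0],[0,0,0]], hand=0)

```text
time: 39.12
tool_pos: [0.3683, -0.3702, 0.2111]
ee_rot: [0.001, 0.999, 0.035, 0.001]
wrist_force: [0.8, 0.3, -0.2]
grip_width: 0.0851
finger_force: 0.0
```

Request:
send_rows(delta_pos=[[0,0,0],[0,0,0],[0,0,0],[0,0,0],[0,0,0]], delta_rot=[[0,0,0],[0,0,0],[0,0,0],[0,0,0],[0,0,0]])

```text
time: 39.75
tool_pos: [0.3699, -0.3683, 0.2097]
ee_rot: [-0.0, 0.999, 0.035, -0.0]
wrist_force: [-0.3, 0.0, 0.8]
grip_width: 0.0855
finger_force: 0.0
```

```bash
python3 -c "
from h import *
C=look('green');cv2.imwrite('pics/w7.png',C.im)"
```

```text
[(0.86, [277.0, 99.0, 101.0, 141.0])]
green px [[354.0, 114.0], [300.0, 223.0]] area [643 569] mid [ 0.4129 -0.3744] len 0.1072 yaw -21.6
turn 0.284 x 0.141 y -0.035 z 0.532 | at [ 0.3696 -0.3686  0.2096] yaw 4.0
```

View pics/w7.png

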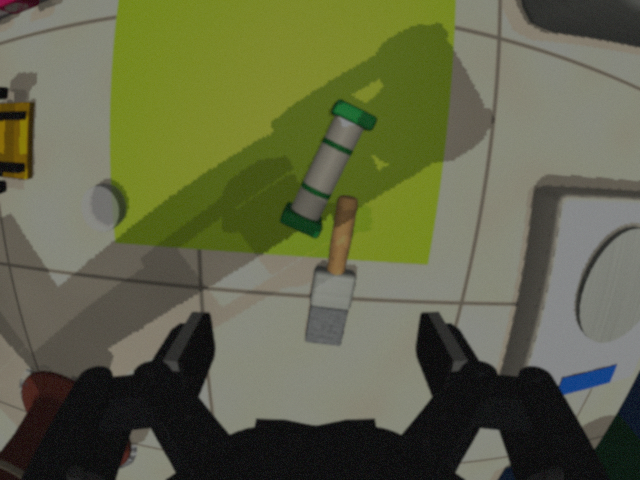

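The picture shows green at (328,167) with the brush handle end at (346,197), close to its near half. I'll grasp 10 mm toward the far cap (354,114) to clear the brush.

Request:
send_rows(delta_pos=[[0,0,0.05],[0,0,0.05],[0,0,0.05],[0.087,-0.0175,0.18],[0.087,-0.0175,0.15]], delta_rot=[[0,0,0.095],[0,0,0.095],[0,0,0.094],[0,0,0],[0,0,0]])

```text
time: 40.48
tool_pos: [0.4224, -0.3785, 0.0646]
ee_rot: [0.0, 0.982, -0.188, 0.0]
wrist_force: [-0.9, -0.2, 0.6]
grip_width: 0.0857
finger_force: 0.0
```

Request:
send_rows(delta_pos=[[0,0,0],[0,0,0],[0,0,0],[0,0,0],[0,0,0]], delta_rot=[[0,0,0],[0,0,0],[0,0,0],[0,0,0],[0,0,0]])

```text
time: 41.1
tool_pos: [0.4219, -0.3789, 0.067]
ee_rot: [0.001, 0.982, -0.188, 0.001]
wrist_force: [0.2, 0.9, -0.3]
grip_width: 0.0854
finger_force: 0.0
```

```bash
python3 -c "
from h import *
go((.4129,-.3744),-21.6,.0045,.010)"
```

```text
turn -0.0 x -0.0 y -0.003 z 0.208 | at [ 0.4219 -0.3789  0.067 ] yaw -21.6
```

Request:
send_rows(delta_pos=[[0,-0.003,0.06],[0,0,0.06],[0,0,0.05],[0,0,0.035],[0,0,0]], delta_rot=[[0,0,0],[0,0,0],[0,0,0],[0,0,0],[0,0,0]])

```text
time: 41.72
tool_pos: [0.4214, -0.3768, 0.0027]
ee_rot: [-0.001, 0.982, -0.187, -0.001]
wrist_force: [-0.1, -0.1, 0.1]
grip_width: 0.0853
finger_force: 0.0
```

Request:
send_rows(delta_pos=[[0,0,0],[0,0,0],[0,0,0],[0,0,0],[0,0,0]], delta_rot=[[0,0,0],[0,0,0],[0,0,0],[0,0,0],[0,0,0]], hand=1)

```text
time: 42.35
tool_pos: [0.4225, -0.3782, 0.0052]
ee_rot: [0.001, 0.982, -0.187, 0.001]
wrist_force: [-0.7, 0.4, 4.0]
grip_width: 0.0263
finger_force: 59.5
```

Request:
send_rows(delta_pos=[[0,0,-0.05],[0,0,-0.1],[0,0,-0.15],[0,0,-0.2],[0,0,-0.1]], delta_rot=[[0,0,0],[0,0,0],[0,0,0],[0,0,0],[0,0,0]])

```text
time: 42.98
tool_pos: [0.4228, -0.3782, 0.1885]
ee_rot: [0.001, 0.982, -0.187, 0.002]
wrist_force: [0.1, -0.3, -2.8]
grip_width: 0.026
finger_force: 59.2
```

```bash
python3 -c "
from h import *
held('green')
go((.6318,.1692),3.95,.18,.003)"
```

```text
cap rows [np.int32(205), np.int32(260)] cols 256 373 grip 0.026013978249769885 59.16303098201752 fz -2.791408955324247
cap inner edge ahead of TCP 0.03927246379291878 expected .046
turn -0.284 x 0.827 y -1.777 z 0.041 | at [ 0.424  -0.3796  0.1923] yaw -21.6
```

Request:
send_rows(delta_pos=[[0,0,0],[0,0,0],[0,0,0],[0.0752,-0.1615,0],[0.0752,-0.1615,0]], delta_rot=[[0,0,-0.095],[0,0,-0.095],[0,0,-0.094],[0,0,0],[0,0,0]])

```text
time: 43.65
tool_pos: [0.4598, -0.2763, 0.1826]
ee_rot: [-0.001, 0.999, 0.034, -0.001]
wrist_force: [0.9, -0.0, -2.0]
grip_width: 0.0264
finger_force: 59.3
```

Request:
send_rows(delta_pos=[[0.0752,-0.1615,0],[0.0752,-0.1615,0],[0.0752,-0.1615,0],[0.0752,-0.1615,0],[0.0752,-0.1615,0]], delta_rot=[[0,0,0],[0,0,0],[0,0,0],[0,0,0],[0,0,0]])

```text
time: 44.28
tool_pos: [0.5556, -0.0263, 0.1828]
ee_rot: [-0.0, 0.999, 0.035, -0.001]
wrist_force: [0.5, -0.3, -2.4]
grip_width: 0.0262
finger_force: 59.3
```

Request:
send_rows(delta_pos=[[0.0752,-0.1615,0],[0.0752,-0.1615,0],[0.0752,-0.1615,0],[0.0752,-0.1615,0],[0,0,0]], delta_rot=[[0,0,0],[0,0,0],[0,0,0],[0,0,0],[0,0,0]])

```text
time: 44.9
tool_pos: [0.6323, 0.1745, 0.1822]
ee_rot: [-0.0, 0.999, 0.037, -0.001]
wrist_force: [0.4, -0.1, -2.4]
grip_width: 0.0263
finger_force: 59.6
```

Request:
send_rows(delta_pos=[[0,0,0.05],[0,0,0.1],[0,0,0.1],[0,0,0],[0,0,0]], delta_rot=[[0,0,0],[0,0,0],[0,0,0],[0,0,0],[0,0,0]])

```text
time: 45.52
tool_pos: [0.6329, 0.1704, 0.1096]
ee_rot: [0.0, 0.999, 0.034, 0.0]
wrist_force: [0.2, -0.6, -1.9]
grip_width: 0.0261
finger_force: 59.6
```

```bash
python3 -c "
from h import *
go((.6318,.1692),3.95,.036,.003);C=Cam('wrist');print(monitor.state()['grip_width'])
a=cv2.resize(C.im[60:400,120:520],(480,408));b=cv2.resize(Cam('side').im[170:330,170:330],(320,320));b=cv2.copyMakeBorder(b,0,88,0,0,0)
cv2.imwrite('pics/w8.png',cv2.hconcat([a,b]))"
```

```text
turn -0.001 x 0.006 y 0.004 z 0.245 | at [0.6329 0.1704 0.1096] yaw 3.9
0.025959783132370042
```

View pics/w8.png

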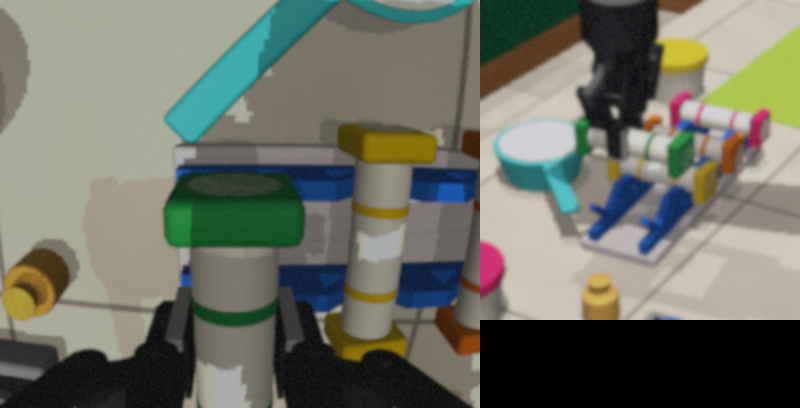

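The crop shows green held level over its notch. The sieve handle's lowest corner is at crop (190,140), ahead of the green cap. I'll check that clearance.

```bash
python3 -c "
from h import *
C=Cam('wrist')
cr=np.array([[190,141],[168,120],[250,80],[320,5]])
uv=np.c_[120+cr[:,0]*400/480,60+cr[:,1]*340/408]
for z in (.03,.04): print(z,C.plane(uv,z)[:,:2])
# cap +x corners seated, cartridge centre shifted -7mm
t=np.radians(3.95);c=np.array([.6318,.1692])-.007*np.array([np.cos(t),np.sin(t)])
print('cap corners',p2((*c,t),[[.06,.019],[.06,-.019],[.046,.019]]))"
```

```text
0.03 [[0.6821 0.1973]
 [0.6922 0.209 ]
 [0.7148 0.1693]
 [0.7563 0.1374]]
0.04 [[0.6836 0.1964]
 [0.6933 0.2076]
 [0.7148 0.1697]
 [0.7544 0.1392]]
cap corners [[0.6834 0.1918]
 [0.686  0.1539]
 [0.6694 0.1908]]
```

About 4 mm of clearance. Lowering slowly.

Request:
send_rows(delta_pos=[[0.004,0.004,0.06],[0,0,0.07],[0,0,0.06],[0,0,0.03],[0,0,0]], delta_rot=[[0,0,0],[0,0,0],[0,0,0],[0,0,0],[0,0,0]])

```text
time: 46.3
tool_pos: [0.6332, 0.1701, 0.0416]
ee_rot: [0.0, 0.999, 0.035, -0.001]
wrist_force: [0.2, -0.8, -1.9]
grip_width: 0.0261
finger_force: 59.6
```

```bash
python3 -c "
from h import *
go((.6318,.1692),3.95,.036,.003);print(monitor.state()['wrist_force'])"
```

```text
turn 0.0 x 0.005 y 0.003 z 0.019 | at [0.6332 0.1701 0.0416] yaw 4.0
[ 0.1692 -0.8479 -1.8873]
```

Request:
send_rows(delta_pos=[[0.002,0.002,0.008],[0,0,0.006],[0,0,0.004],[0,0,0.003],[0,0,0]], delta_rot=[[0,0,0],[0,0,0],[0,0,0],[0,0,0],[0,0,0]])

```text
time: 46.92
tool_pos: [0.6347, 0.1696, 0.0369]
ee_rot: [-0.0, 0.999, 0.035, -0.0]
wrist_force: [0.3, 0.5, -2.8]
grip_width: 0.0262
finger_force: 59.6
```

Request:
send_rows(delta_pos=[[0,0,0.005],[0,0,0.004],[0,0,0],[0,0,0],[0,0,0]], delta_rot=[[0,0,0],[0,0,0],[0,0,0],[0,0,0],[0,0,0]])

```text
time: 47.55
tool_pos: [0.6354, 0.1692, 0.0359]
ee_rot: [0.0, 0.999, 0.035, 0.0]
wrist_force: [-4.0, -2.6, 5.4]
grip_width: 0.0263
finger_force: 60.6
```

Request:
send_rows(delta_pos=[[0,0,0],[0,0,0],[0,0,0],[0,0,-0.05],[0,0,-0.15]], delta_rot=[[0,0,0],[0,0,0],[0,0,0],[0,0,0],[0,0,0]], hand=0.35)

```text
time: 48.18
tool_pos: [0.6325, 0.1693, 0.0922]
ee_rot: [0.0, 0.999, 0.035, -0.003]
wrist_force: [0.4, 0.4, 0.7]
grip_width: 0.0557
finger_force: 0.0
```

Request:
send_rows(delta_pos=[[0,0,-0.2],[0,0,-0.2],[-0.155,0.067,-0.05],[-0.155,0.067,-0.05],[-0.155,0.067,-0.05]], delta_rot=[[0,0,0],[0,0,0],[0,0,0],[0,0,0],[0,0,0]])

```text
time: 48.8
tool_pos: [0.4985, 0.0993, 0.261]
ee_rot: [0.0, 0.999, 0.035, 0.001]
wrist_force: [-0.3, -0.9, 1.2]
grip_width: 0.056
finger_force: 0.0
```

Request:
send_rows(delta_pos=[[0,0,0],[0,0,0],[0,0,0],[0,0,0],[0,0,0]], delta_rot=[[0,0,0],[0,0,0],[0,0,0],[0,0,0],[0,0,0]], hand=1)

```text
time: 49.42
tool_pos: [0.5, 0.1, 0.2587]
ee_rot: [-0.0, 0.999, 0.035, -0.001]
wrist_force: [-0.2, 0.1, -0.3]
grip_width: 0.0002
finger_force: 0.0
```

```bash
python3 -c "
from h import *
go((.4825,.3885),0,.08);C=Cam('wrist')
a=C.im[0:300,100:540];b=Cam('side').im[160:330,180:400];s=Cam('scene').im[180:350,170:490]
b=cv2.resize(b,(360,278));s=cv2.resize(s,(520,276))
o=np.zeros((580,800,3),np.uint8);o[:300,:440]=a;o[:278,440:800]=b;o[302:578,:520]=s
cv2.imwrite('pics/w9.png',o)"
```

```text
turn 0.044 x -0.058 y -0.962 z 0.596 | at [0.5    0.1    0.2587] yaw 4.0
```

View pics/w9.png

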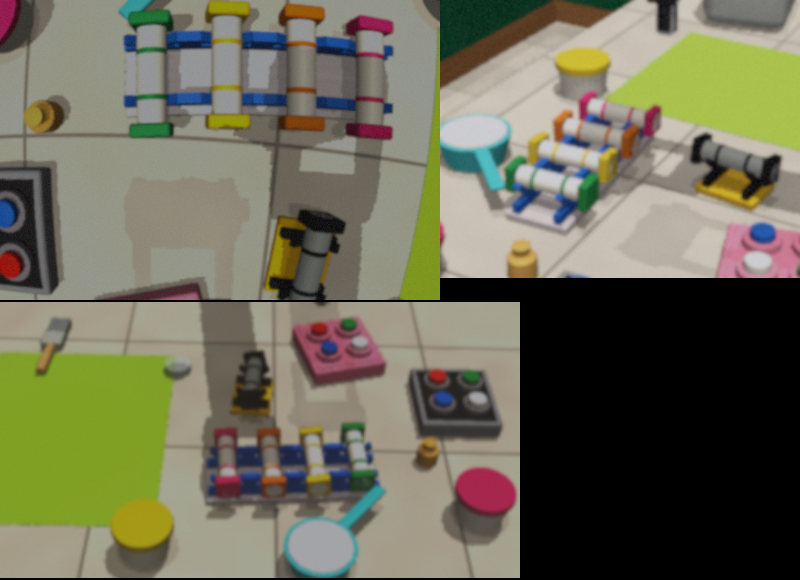

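The picture shows all four cartridges level in their own notches with caps outside the rails, and the bar seated in its stand. The sieve, weight, tubs, brush and dish have not moved. I'll press blue.

Request:
send_rows(delta_pos=[[0,0,0],[-0.013,-0.191,0.03],[-0.013,-0.191,0.03],[-0.013,-0.191,0.03],[-0.013,-0.192,0.03]], delta_rot=[[0,0,0.044],[0,0,0],[0,0,0],[0,0,0],[0,0,0]])

```text
time: 50.2
tool_pos: [0.484, 0.3312, 0.2231]
ee_rot: [-0.0, 1.0, -0.0, 0.0]
wrist_force: [1.5, -0.4, 0.1]
grip_width: 0.0001
finger_force: 0.0
```

Request:
send_rows(delta_pos=[[0,0,0.1],[0,0,0.15],[0,0,0.15],[0,0,0.08],[0,0,0]], delta_rot=[[0,0,0],[0,0,0],[0,0,0],[0,0,0],[0,0,0]])

```text
time: 50.82
tool_pos: [0.4823, 0.3284, 0.0764]
ee_rot: [0.001, 1.0, 0.0, -0.002]
wrist_force: [-0.9, -0.1, 0.3]
grip_width: -0.0002
finger_force: 0.0
```

```bash
python3 -c "
from h import *
go((.484,.3295),0,.047)"
```

```text
turn 0.0 x 0.006 y -0.004 z 0.098 | at [0.4823 0.3284 0.0764] yaw 0.0
```

Request:
send_rows(delta_pos=[[0.004,-0.003,0.04],[0,0,0.03],[0,0,0.02],[0,0,0.008],[0,0,0]], delta_rot=[[0,0,0],[0,0,0],[0,0,0],[0,0,0],[0,0,0]])

```text
time: 51.45
tool_pos: [0.4857, 0.3304, 0.0505]
ee_rot: [-0.0, 1.0, -0.0, 0.0]
wrist_force: [-0.3, -0.2, 2.9]
grip_width: -0.0
finger_force: 1.8
```

Request:
send_rows(delta_pos=[[0,0,0.004],[0,0,0.004],[0,0,0],[0,0,0],[0,0,0]], delta_rot=[[0,0,0],[0,0,0],[0,0,0],[0,0,0],[0,0,0]])

```text
time: 52.08
tool_pos: [0.4857, 0.3304, 0.048]
ee_rot: [-0.0, 1.0, 0.0, 0.0]
wrist_force: [-1.1, -1.5, 4.7]
grip_width: 0.0002
finger_force: 2.8
```

Request:
send_rows(delta_pos=[[0,0,0.005],[0,0,0.004],[0,0,0],[0,0,0],[0,0,0]], delta_rot=[[0,0,0],[0,0,0],[0,0,0],[0,0,0],[0,0,0]])

```text
time: 52.7
tool_pos: [0.4859, 0.3305, 0.0478]
ee_rot: [0.0, 1.0, 0.0, 0.0]
wrist_force: [-6.3, -3.9, 18.2]
grip_width: -0.0001
finger_force: 9.2
```

Request:
send_rows(delta_pos=[[0,0,-0.05],[0,0,-0.1],[0,0,-0.1],[0,0,0],[0,0,0]], delta_rot=[[0,0,0],[0,0,0],[0,0,0],[0,0,0],[0,0,0]])

```text
time: 53.32
tool_pos: [0.4845, 0.3298, 0.1182]
ee_rot: [0.0, 1.0, -0.0, -0.001]
wrist_force: [-0.3, -0.1, -0.8]
grip_width: 0.0001
finger_force: 0.0
```

Request:
send_rows(delta_pos=[[-0.1,-0.1,0],[-0.105,-0.095,0],[0,0,0.06],[0,0,0.06],[0,0,0]], delta_rot=[[0,0,0],[0,0,0],[0,0,0],[0,0,0],[0,0,0]])

```text
time: 53.95
tool_pos: [0.4225, 0.3866, 0.0799]
ee_rot: [0.002, 1.0, -0.001, -0.003]
wrist_force: [0.4, 0.4, 0.1]
grip_width: -0.0
finger_force: 0.0
```

```bash
python3 -c "
from h import *
go((.424,.3885),0,.047)"
```

```text
turn -0.001 x 0.005 y -0.006 z 0.11 | at [0.4225 0.3866 0.0799] yaw -0.1
```

```bash
cat > chk.py <<'E'
from h import *
for cam in ("scene","side"):
    C=Cam(cam)
    for n,N in (("cart_green",(.6248,.1692)),("cart_yellow",(.6366,.0994)),("cart_orange",(.6414,.0296)),("cart_pink",(.6462,-.0402)),("bar",(.4415,0))):
        e=C.proj([[*N,.05]])[0]
        ds=finder.search_frame(cam,n)
        print(cam,n,[(round(d["score"],2),(np.array(d["rect"][:2])+np.array(d["rect"][2:])/2-e).round(1).tolist(),np.round(d["rect"][2:]).tolist()) for d in ds[:2]])
E
python3 chk.py
```

```text
scene cart_green [(0.7, [-81.5, 5.8], [16.0, 40.0]), (0.66, [1.3, 2.7], [20.0, 43.0])]
scene cart_yellow [(0.97, [0.5, 1.8], [16.0, 44.0]), (0.26, [-52.0, 2.2], [18.0, 40.0])]
scene cart_orange [(0.64, [2.8, 2.2], [15.0, 43.0])]
scene cart_pink [(0.7, [0.2, 1.8], [16.0, 41.0]), (0.29, [13.5, -40.6], [26.0, 27.0])]
scene bar [(0.94, [0.6, 2.7], [20.0, 36.0])]
side cart_green [(0.76, [-12.8, -1.5], [29.0, 20.0])]
side cart_yellow [(0.63, [-18.4, -3.9], [17.0, 16.0]), (0.53, [151.9, 0.1], [20.0, 17.0])]
side cart_orange []
side cart_pink [(0.78, [21.0, 5.7], [20.0, 22.0])]
side bar [(0.65, [2.4, 3.4], [57.0, 36.0])]
```

All pieces are in place by the scene camera (the arm hides some of the side view). I'll press green.

Request:
send_rows(delta_pos=[[0.003,-0.004,0.05],[0,0,0.03],[0,0,0.02],[0,0,0.005],[0,0,0]], delta_rot=[[0,0,0],[0,0,0],[0,0,0],[0,0,0],[0,0,0]])

```text
time: 55.18
tool_pos: [0.4247, 0.3899, 0.0524]
ee_rot: [0.0, 1.0, 0.0, -0.0]
wrist_force: [-1.8, -1.6, 2.2]
grip_width: 0.0003
finger_force: 1.3
```

Request:
send_rows(delta_pos=[[0,0,0.006],[0,0,0.006],[0,0,0],[0,0,0],[0,0,0]], delta_rot=[[0,0,0],[0,0,0],[0,0,0],[0,0,0],[0,0,0]])

```text
time: 55.8
tool_pos: [0.425, 0.3902, 0.0489]
ee_rot: [-0.0, 1.0, -0.0, 0.0]
wrist_force: [-2.0, 0.9, 5.0]
grip_width: -0.0
finger_force: 2.2
```

Request:
send_rows(delta_pos=[[0,0,0.005],[0,0,0.005],[0,0,0.003],[0,0,0],[0,0,0]], delta_rot=[[0,0,0],[0,0,0],[0,0,0],[0,0,0],[0,0,0]])

```text
time: 56.42
tool_pos: [0.4252, 0.3903, 0.0478]
ee_rot: [0.0, 1.0, 0.0, -0.0]
wrist_force: [-7.6, -5.5, 20.0]
grip_width: -0.0001
finger_force: 10.0
```

Fully down. I'll lift straight clear, settle and check once more.

Request:
send_rows(delta_pos=[[0,0,-0.05],[0,0,-0.1],[0,0,-0.15],[0,0,-0.15],[0,0,-0.1]], delta_rot=[[0,0,0],[0,0,0],[0,0,0],[0,0,0],[0,0,0]])

```text
time: 57.05
tool_pos: [0.4252, 0.3902, 0.2116]
ee_rot: [-0.001, 1.0, -0.0, 0.001]
wrist_force: [0.1, 0.8, -0.7]
grip_width: -0.0
finger_force: 0.0
```

Request:
send_rows(delta_pos=[[0,0,0],[0,0,0],[0,0,0],[0,0,0],[0,0,0]], delta_rot=[[0,0,0],[0,0,0],[0,0,0],[0,0,0],[0,0,0]])

```text
time: 57.68
tool_pos: [0.4245, 0.3898, 0.2089]
ee_rot: [0.0, 1.0, 0.0, -0.0]
wrist_force: [-0.2, 0.8, -0.2]
grip_width: -0.0001
finger_force: 0.0
```

```bash
python3 chk.py; python3 -c "
from h import *
a=Cam('scene').im[170:360,150:520];b=Cam('side').im[150:350,180:460]
o=np.zeros((590,790,3),np.uint8);o[:380,:740]=cv2.resize(a,(740,380));o[385:585,:280]=b
cv2.imwrite('pics/fin.png',o)"
```

```text
scene cart_green [(0.65, [-65.7, -44.1], [18.0, 35.0]), (0.58, [2.1, 1.7], [20.0, 46.0])]
scene cart_yellow [(0.88, [1.4, 1.8], [24.0, 49.0])]
scene cart_orange [(0.73, [1.9, 1.2], [15.0, 40.0])]
scene cart_pink [(0.46, [160.8, 24.5], [42.0, 42.0])]
scene bar [(0.94, [-1.0, 2.0], [24.0, 38.0])]
side cart_green [(0.92, [-3.9, -0.2], [50.0, 33.0]), (0.45, [15.6, 3.0], [82.0, 68.0])]
side cart_yellow [(0.64, [2.0, 1.1], [55.0, 30.0])]
side cart_orange [(0.72, [-73.4, 14.0], [46.0, 48.0]), (0.63, [87.8, 17.4], [56.0, 34.0])]
side cart_pink [(0.69, [20.2, 6.1], [20.0, 18.0])]
side bar [(0.33, [-160.3, -3.4], [43.0, 46.0])]
```

View pics/fin.png

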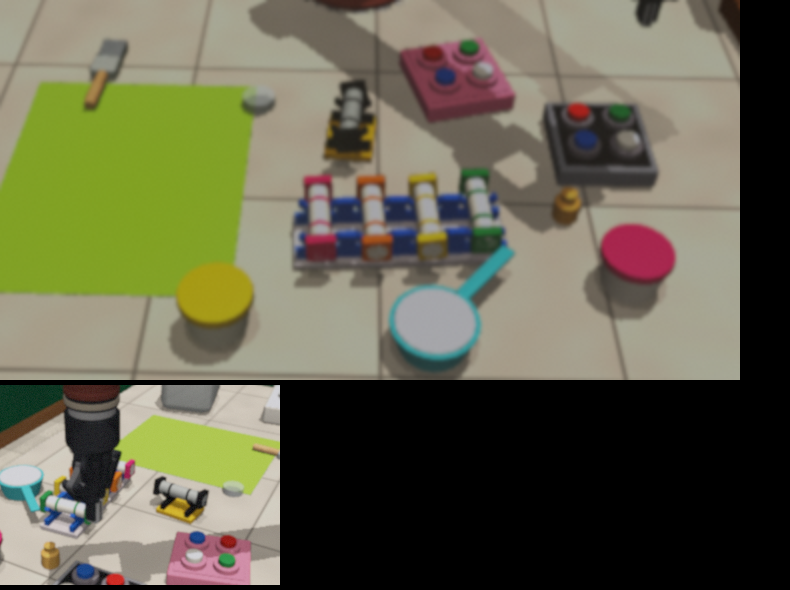

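The final picture shows all four cartridges seated, the bar in its stand, the keys up and the bystanders in place.

```bash
python3 -c "
from rig import r
print(r.sign_off())"
```

```text
the job is handed in; nothing more can be done
None
```

I ran the batch as asked and handed it in at about 58 s: white key pressed with the bar in the cradle, bar moved to its stand, all four cartridges seated in the cradle, then blue and green pressed fully; red was not pressed, and the last check showed everything else in place.

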